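# Shut and lock the press's valve box

## Robot

A 7-joint arm with a two-finger parallel gripper is mounted at the origin on the work surface. World frame = base frame: x ahead of the robot, y to its left, z up, the work surface at z = 0. Lengths are in m, angles in rad, forces in N, time in s.
With the tool pointing down it reaches from about 0.4 to 0.85 m from the base axis. Payload 10.4 kg.
Tool frame: the origin (TCP) lies where the fingers leave the gripper's body, on its centre line; the fingertips stand 73 mm ahead of it and the grasp point (between the pads) lies 54 mm ahead of it; z points along the fingers, y is the direction in which the jaws open and shut (so a half turn about z gives the same grasp; the last joint's range is limited). The gripper opens to 85 mm and grips with 20 to 120 N. Pads are 22 mm wide; open, the fingers measure 114 mm over their backs; the gripper's body (76 mm by 85 mm) begins 54 mm behind the grasp point. The pads swing forward as they close: fully open they stand 13 mm farther back than shut.
Start: joints at [1.097, 0.332, -0.065, 1.46, 0.022, 1.35, -0.088], TCP at [0.272, -0.563, 0.304] pointing down, gripper open.
Joint ranges: [-2.6, 2.6], [-0.5, 2.12], [-1.47, 1.34], [0.16, 2.42], [-1.27, 4.41], [0.06, 2.06], [-2.6, 2.6]. Speed limits (rad/s): [2.22, 2.22, 2.79, 2.79, 3.14, 3.14, 3.14].

## Interface

Orientations are given as a unit quaternion [x, y, z, w].
In Python, from workcell import get_obs, camera, camera_model, hand_in gives the robot as it stands.
- The arm moves only by the shell command python3 -m crank 'ROWS' [FORCE]. ROWS is text: rows parted by semicolons, each of 7 numbers parted by spaces: the shift along the tool's x, y, z in units of 40 mm (1.0 is 40 mm), then the turn, a rotation vector about the tool's x, y, z in units of 8 degrees (1.0 is 8 degrees), then the finger opening in mm, from 0 to 85.4. In form: x y z ax ay az jaw; .... A call has exactly 10 rows; each row shifts and turns the pose as measured when the row begins, along the tool's axes as they then stand; what a row does not reach is not made up. A row lasts 1/10 s, in which the tool goes at most 50 mm and 8.59 degrees, less where a joint would pass 70% of its speed; a pose out of reach is approached as far as the arm can. A call is refused whole if a number of a shift passes 1 or a number of a turn 1, either way. A call with a gripper value outside its range is refused whole. The fingers move at their own pace and stop on an object; FORCE is the grip in N (left out, the last holds). Time passes only in rows, so rows that do not move let the fingers close, or fill a call up. It gives the time, the measured TCP pose, the force and the opening at its end, in the units of the state.
- get_obs(): the state, without advancing time (a new reading comes with each control period).
- camera(name): name is "side" or "top" or "wrist"; returns (picture, depth): 420x560x3 uint8, red, green, blue; 420x560 float32, m along the optical axis (not along the pixel's ray), 0 where there is no reading.
- camera_model(name): a dict with "fx", "fy", "cx", "cy" (pixels), "position" and "rotation" of the camera in the world; the wrist camera has in their place "hand_eye" (4x4, takes a point from camera to tool coordinates, whose origin is the TCP and whose axes are the flange's). Camera axes: x right, y up, looking along -z (the intrinsics and any distortion apply to the point x, -y, -z); pixel columns grow to the right and rows downward; lengths in m; the calibration is good to about 2 mm. A picture is of the moment at which its call begins: read the wrist's pose just before it. camera_model takes no time and is no camera call.
- hand_in(): hands the job in, once; it reports no verdict.
The state is a dict: "clock": time; "joint_pos": joint angles; "joint_velocities": joint speeds; "tau": joint torques, N m; "position": TCP position; "ee_rot": TCP orientation; "ft_force": force on the tool from outside, world axes, zero at the start; "torque": the same for the moment, N m; "grip_width": opening from 0.0 (shut) to 1.0 (fully open).
Only numpy, scipy, OpenCV 4.12 (cv2) and the standard library are available. Lean on these libraries where they do the work, as an engineer would, in place of code of your own. Each camera call takes 0.05 s, during which the arm holds its last target.

## Task

The valve box on the press table has been serviced: push its lid fully shut, then take the red-handled key from the stand, put its blade in the slot of the lid's cam lock and turn it clockwise, seen from above, a quarter turn until it seats; then put the red key away upright in the stand, collar down on the block, in the narrowest hole that takes its shank, not in the over-wide hole it was left in. Leave the blue key alone, and do not shove or knock over the starch can, the thread cone or the brush.

Things in the scene. Friction and masses are not known exactly. Their poses are not given: they have to be found in the camera images.
- hinge_mid (a point): Middle of the lid's hinge axis on the grey steel valve box, 70 mm above the table. x along the hinge, y away from the box (the free edge is to -y), z up. The box is 240 mm along x, 180 mm along y, 70 mm high, fixed to the table, its middle 90 mm from here along -y; place and yaw vary.
- lid (a joint): Angle of the grey lid: 0 = fully shut, 1.57 = upright, 1.95 = end stop, leaning outwards past the hinge. Starts open. Plate 246 mm along the hinge, 183 mm from hinge to free edge, 4 mm thick. Stiff hinge (0.6 N m of friction): the lid stays where it is left and must be pushed all the way down on its outer face, with a few newtons.
- lid_edge (a point): middle of the lid's free edge, on its outer (upper, when shut) face, 183 mm from the hinge axis and 4 mm above the plate's underside. z is the outward normal of the outer face, y points towards the hinge, x along the hinge.
- cam (a joint): Angle of the lock's slotted plug: 0 = unlocked (slot parallel to the hinge), 1.571 = locked, against its stop; grows clockwise seen from above with the lid shut. Starts at 0 to 0.22. Turning takes about 0.1 N m and it stays where left. When locked, a tongue under the lid catches below the box's rim.
- slot (a point): Centre of the lock's slot at its mouth, the top of the brass plug; x along the slot, z out of the lid. Slot 6 mm wide, its upper half flaring to 10 mm at the mouth, 9 mm deep, 26 mm long inside a steel bezel 37 mm across and 10 mm high. With the lid shut it lies 83 mm above the table, 146 mm from the hinge, midway along it.
- key_grip (a point): Centre of the red key's flat wing handle: 34 mm wide (x), 14 mm thick (y), 48 mm tall (z). Below it a black collar 36 mm across, 8 mm high, then 55 mm of steel: round shank 16 mm across, tapering to a flat blade 13 mm wide (x), 3.5 mm thick (y). 0.1 to 0.2 kg. Starts upright, collar on the block, loose in the 26 mm hole, twisted up to 0.6 rad from the row.
- key_tip (a point): Middle of the lower end of the red key's blade, 87 mm below key_grip (32 mm from key_grip down to the collar's underside); same axes. The blade is 12 mm long and has about 11 degrees of play in the slot.
- hole20 (a point): Mouth centre of the 20 mm hole, the one for the red key, 62 mm above the table, right through the fixed pale wooden key stand: a block 190 mm along x (the row), 50 mm along y, 62 mm high. Holes run from narrow to wide along +x at 45 mm pitch: 10, 14, 20, 26 mm.
- hole26 (a point): Mouth centre of the 26 mm hole, the widest, 45 mm from hole20 along +x: the red key starts in it.
- hole14 (a point): centre of the mouth of the empty 14 mm hole (too narrow for the red key).
- small_key_grip (a point): Centre of the wing handle (26 x 10 x 40 mm) of the small blue key, which stands in the 10 mm hole at the row's narrow end and is to be left alone; it tops out 110 mm above the table.
- starch_can: Bystander: blue and white spray can 64 mm across, 217 mm tall, standing on the hinge side of the box a little beyond the open lid, anywhere along the lid's length; origin at the centre of its foot.
- thread_cone: bystander: green thread cone, foot 60 mm across, 135 mm tall, standing beside the key stand on the side away from the box; origin at the centre of its foot.
- lint_brush: bystander: brush 190 mm long lying on the table beyond the box; origin under its middle.
There are look-alikes about, which are no part of the job. What is shaped like the part that bears key_grip but turquoise or white is not meant.

How it is judged:
On the way, in this order (a step that is already met when the one before it is completed fails the run):
1. the lid is fully shut (value of joint lid below 0.03 rad), for 0.2 s.
2. the red key's blade is in the slot of the lock (z of key_tip in the frame of slot below -0.005 m and distance between key_tip and slot below 0.013 m), for 0.1 s.
3. the lock is turned to its stop with the blade in the slot (value of joint cam above 1.47 rad and z of key_tip in the frame of slot below -0.004 m and distance between key_tip and slot below 0.013 m), for 0.1 s.
At the end, for the whole second after the job is handed in: The lid is shut (within 0.03 rad), the lock is turned to at least 1.47 of its 1.571 rad, and the red key stands at rest in the 20 mm hole, upright within 7 degrees, collar down on the block within 4 mm and centred within 5 mm (value of joint lid below 0.03 rad and value of joint cam above 1.47 rad and horizontal distance between key_tip and hole20 below 0.005 m and z of key_grip in the frame of hole20 below 0.036 m and angle between key_grip's own z axis and vertical below 0.12 rad and linear speed of key below 0.02 m/s); the robot touches nothing.
It fails at once if the starch can is knocked over or shoved (more than 30 mm) (distance of starch_can from where it was at the start of the episode above 0.03 m or angle between starch_can's own z axis and vertical above 0.4 rad).
It fails at once if the thread cone is knocked over or shoved (more than 30 mm) (distance of thread_cone from where it was at the start of the episode above 0.03 m or angle between thread_cone's own z axis and vertical above 0.4 rad).
It fails at once if the brush is shoved (more than 30 mm) (distance of lint_brush from where it was at the start of the episode above 0.03 m).
It fails at once if the small blue key is pulled out or knocked (more than 15 mm) (distance of small_key_grip from where it was at the start of the episode above 0.015 m).
It also fails if it takes over 67 s, if anything falls off the work surface, if the arm or the gripper's body presses on something with over 40 N, if the wrist force passes 120 N, or if a joint passes its speed limit or range.

## Working session

There is one attempt and no reset: what is moved stays moved. The work goes in short steps, Python scripts to look and compute and a shell command to move; the robot and the scene stay as the last step left them, time stands still between calls to the robot, and variables do not carry over. Pictures are saved under pics/ and viewed, and the job is handed in when it is done.

```bash
ls; mkdir -p pics
python3 - <<'E'
from workcell import *
import cv2,numpy as np
o=get_obs();print(o)
for n in ["side","top","wrist"]:
    p,d=camera(n);cv2.imwrite(f"pics/{n}0.png",p[...,::-1]);np.savez(f"pics/{n}0.npz",p=p,d=d);print(n,camera_model(n))
E
```

```text
pics
{'clock': 0.0, 'joint_pos': array([ 1.09739413,  0.33285139, -0.06472158,  1.46096829,  0.0215994 ,
        1.34989107, -0.08851996]), 'joint_velocities': array([-0.00171284, -0.00082016,  0.00014601,  0.00060862,  0.00048113,
       -0.00124405, -0.00047912]), 'tau': array([-7.76593042e-04, -6.25453663e+01,  4.85387805e-02, -3.91599548e+01,
        1.60731026e-02,  9.94334434e-03, -7.25282320e-06]), 'position': array([ 0.27219241, -0.56230252,  0.30311583]), 'ee_rot': array([ 9.74701850e-01,  2.23507935e-01, -1.87911507e-04, -6.85952373e-04]), 'ft_force': array([-0.25912568,  0.27775473, -0.06315289]), 'torque': array([0.00401793, 0.01988976, 0.00502968]), 'grip_width': 1.0011869368459547}
side {'fx': 388.66944450341526, 'fy': 388.66944450341526, 'cx': 286.83810851581734, 'cy': 218.0181531053632, 'position': array([ 0.38801032, -0.85210936,  0.63687301]), 'rotation': array([ 0.46660154, -0.05876908, -0.09108001,  0.87780045])}
top {'fx': 489.6135924565374, 'fy': 489.6135924565374, 'cx': 277.6548319153672, 'cy': 210.8139149564033, 'position': array([ 0.36958062, -0.0355195 ,  1.46979725]), 'rotation': array([ 0.05558996, -0.0589777 , -0.7012598 ,  0.7082839 ])}
wrist {'fx': 341.9214084614367, 'fy': 341.9214084614367, 'cx': 280.69816347606263, 'cy': 209.86955086660456, 'hand_eye': array([[ 1.07004082e-03,  9.60744633e-01,  2.77432162e-01,
         6.96162035e-02],
       [ 9.99999418e-01, -9.90100110e-04, -4.28237412e-04,
         7.65115361e-04],
       [-1.36741181e-04,  2.77432459e-01, -9.60745134e-01,
        -7.01281427e-02],
       [ 0.00000000e+00,  0.00000000e+00,  0.00000000e+00,
         1.00000000e+00]])}
```

View pics/side0.png

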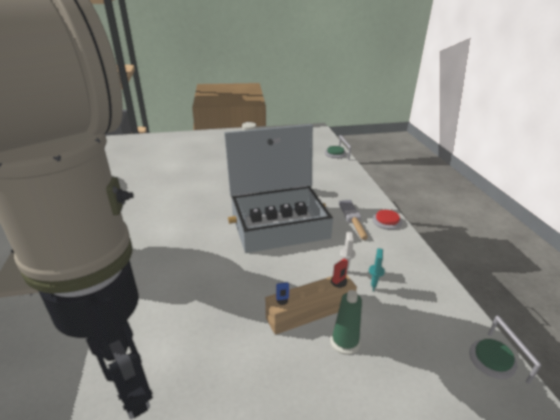

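View pics/top0.png

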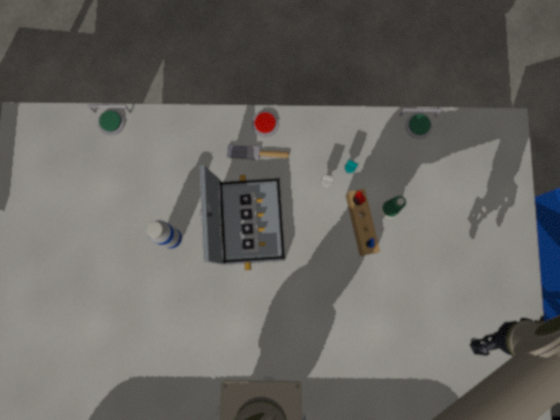

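View pics/wrist0.png

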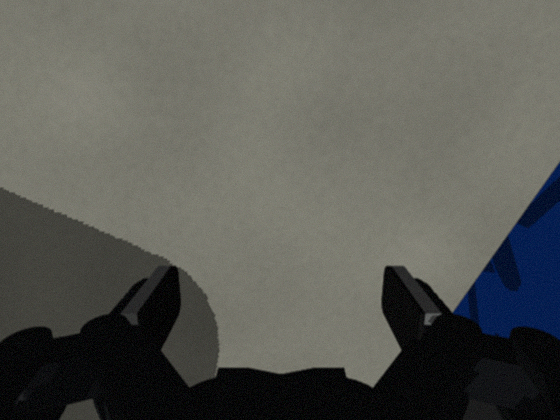

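```bash
cat > h.py <<'E'
from workcell import *
import cv2,numpy as np
from scipy.spatial.transform import Rotation as R
np.set_printoptions(precision=4,suppress=True)
def pose(n,o=None):
    m=camera_model(n)
    if n!="wrist": T=np.eye(4);T[:3,:3]=R.from_quat(m["rotation"]).as_matrix();T[:3,3]=m["position"];return m,T
    B=np.eye(4);B[:3,:3]=R.from_quat(o["ee_rot"]).as_matrix();B[:3,3]=o["position"]
    return m,B@m["hand_eye"]
def cloud(n,d,o=None):
    m,T=pose(n,o)
    v,u=np.mgrid[:420,:560]
    P=np.stack([(u-m["cx"])/m["fx"]*d,-(v-m["cy"])/m["fy"]*d,-d],-1)
    W=P@T[:3,:3].T+T[:3,3]; W[d<=0]=np.nan
    return W
def proj(n,X,o=None):
    m,T=pose(n,o);c=(np.asarray(X)-T[:3,3])@T[:3,:3]
    return np.stack([m["cx"]+m["fx"]*c[...,0]/-c[...,2],m["cy"]-m["fy"]*c[...,1]/-c[...,2]],-1)
def snap(n,tag):
    o=get_obs();p,d=camera(n);cv2.imwrite(f"pics/{tag}.png",p[...,::-1]);np.savez(f"pics/{tag}.npz",p=p,d=d);return o,p,d,cloud(n,d,o)
E
python3 - <<'E'
from h import *
for n in ["top","side"]:
    z=np.load(f"pics/{n}0.npz");p=z["p"];W=cloud(n,z["d"])
    hsv=cv2.cvtColor(p,cv2.COLOR_RGB2HSV)
    print(n,"table z",np.nanmedian(W[...,2]))
    pts={"top":dict(red=(360,198),blue=(371,243),stand=(366,225),can=(155,229),cone=(390,208),lid=(205,215),rimr=(282,220),rimt=(250,181),brush=(260,155)),
     "side":dict(red=(341,270),blue=(282,292),stand=(310,300),cone=(348,320),lid=(270,165),slot=(270,142),can=(250,126))}[n]
    for k,(u,v) in pts.items():
        print(k,W[v,u],p[v,u])
E
```

```text
top table z -0.0013062711913007785
red [ 0.6299 -0.2723  0.1171] [100  17  13]
blue [ 0.5039 -0.302   0.1101] [ 6 35 75]
stand [ 0.5608 -0.2979  0.0626] [87 70 47]
can [0.5237 0.2742 0.2189] [153 151 142]
cone [ 0.6089 -0.3652  0.0785] [11 36 25]
lid [0.556  0.1418 0.2543] [100 102 106]
rimr [ 0.5727 -0.054   0.0644] [68 68 66]
rimt [0.6859 0.0405 0.0712] [32 31 36]
brush [0.7818 0.0146 0.0106] [130 110  87]
side table z -0.0010686117013496421
red [ 0.6367 -0.2866  0.1028] [85 50 48]
blue [ 0.5072 -0.312   0.0898] [48 48 48]
stand [ 0.5649 -0.3156  0.0597] [114  97  76]
cone [ 0.6112 -0.4041  0.0882] [58 78 66]
lid [0.5644 0.1305 0.1467] [ 97 100 103]
slot [0.5652 0.1329 0.215 ] [60 61 62]
can [0.5284 0.2644 0.2141] [180 179 169]
```

Run:
```python
from h import *
z=np.load("pics/top0.npz");cv2.imwrite("pics/t0z.png",cv2.resize(z["p"][130:290,130:430,::-1],None,fx=2.6,fy=2.6,interpolation=cv2.INTER_CUBIC))
z=np.load("pics/side0.npz");cv2.imwrite("pics/s0z.png",cv2.resize(z["p"][110:370,200:440,::-1],None,fx=2.3,fy=2.3,interpolation=cv2.INTER_CUBIC))
```

```text
(no output)
```

View pics/t0z.png

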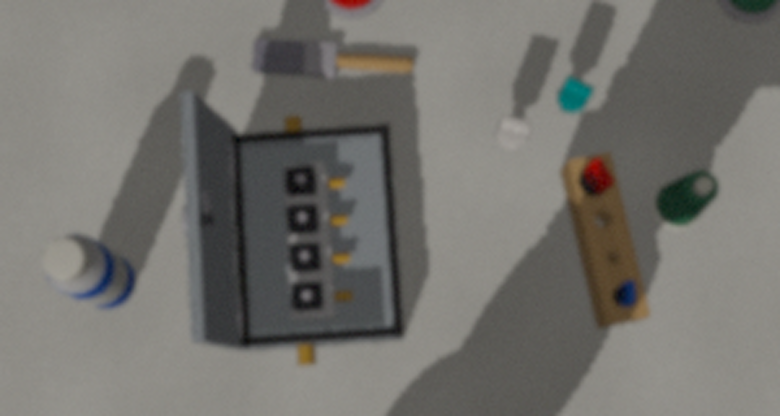

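View pics/s0z.png

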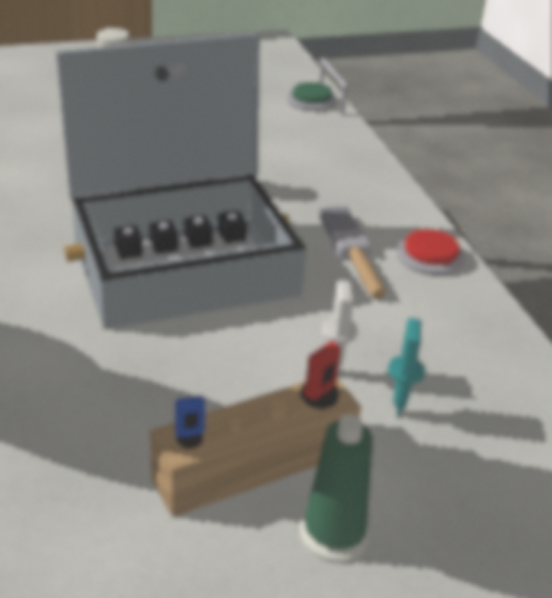

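Run:
```python
from h import *
z=np.load("pics/top0.npz");p=z["p"];W=cloud("top",z["d"])
x,y,Z=W[...,0],W[...,1],W[...,2]
m=(Z>.062)&(Z<.078)&(x>.4)&(x<.75)&(y>-.1)&(y<.2)
r=cv2.minAreaRect(np.float32(W[m][:,:2]*1000));print("rim",r, cv2.boxPoints(r))
m=(Z>.054)&(Z<.07)&(x>.4)&(x<.75)&(y>-.36)&(y<-.22)
r=cv2.minAreaRect(np.float32(W[m][:,:2]*1000));print("stand",r, cv2.boxPoints(r))
m=(Z>.085)&(Z<.3)&(x>.4)&(x<.75)&(y>.08)&(y<.2)
P=W[m];print("lid pts",len(P),P.min(0),P.max(0))
zs=np.load("pics/side0.npz");V=cloud("side",zs["d"]);
m=(V[...,2]>.09)&(V[...,2]<.24)&(V[...,0]>.4)&(V[...,0]<.75)&(V[...,1]>.08)&(V[...,1]<.2)
P=V[m];c=P.mean(0);n=np.linalg.svd(P-c,full_matrices=False)[2][2];print("lid plane",len(P),c,n,P.min(0),P.max(0))
m=(Z>.15)&(y>.2)&(y<.35)&(x>.4)&(x<.7);print("can",W[m].min(0),W[m].max(0))
m=(Z>.02)&(Z<.16)&(x>.5)&(x<.7)&(y>-.46)&(y<-.33);print("cone",W[m].min(0),W[m].max(0))
for nm,W_,p_ in(("top",W,p),("side",V,zs["p"])):
  P=p_.astype(int);red=(P[...,0]>60)&(P[...,0]>2*P[...,1])&(W_[...,2]>.07)&(W_[...,2]<.14)&(W_[...,1]<-.2)
  print(nm,"red",red.sum(),np.nanmean(W_[red],0),W_[red].min(0),W_[red].max(0))
  blue=(P[...,2]>50)&(P[...,2]>1.6*P[...,0])&(W_[...,2]>.07)&(W_[...,2]<.14)&(W_[...,1]<-.2)&(W_[...,1]>-.36)
  print("blue",blue.sum(),np.nanmean(W_[blue],0))
```

```text
rim ((572.4461669921875, 36.5291748046875), (244.9731903076172, 182.2067108154297), 4.152156352996826) [[443.6847 118.5247]
 [456.8774 -63.2038]
 [701.2076 -45.4664]
 [688.0149 136.2621]]
stand ((620.708251953125, -307.8363037109375), (274.555908203125, 104.26809692382812), 12.223311424255371) [[ 475.5045 -285.949 ]
 [ 497.5804 -387.8533]
 [ 765.912  -329.7236]
 [ 743.8361 -227.8193]]
lid pts 1646 [0.4418 0.1098 0.0852] [0.6897 0.1623 0.2588]
lid plane 4458 [0.5625 0.1357 0.1676] [-0.0754  0.9885 -0.1308] [0.4413 0.1036 0.09  ] [0.6884 0.1573 0.24  ]
can [0.4935 0.2465 0.1502] [0.5548 0.3094 0.2239]
cone [ 0.5008 -0.3993  0.02  ] [ 0.6445 -0.3309  0.1423]
top red 88 [ 0.6351 -0.2733  0.1086] [ 0.6203 -0.2873  0.0716] [ 0.6511 -0.2629  0.1239]
blue 115 [ 0.6662 -0.2667  0.1012]
side red 151 [ 0.6322 -0.2867  0.1008] [ 0.621  -0.2934  0.073 ] [ 0.6497 -0.2711  0.1184]
blue 259 [ 0.606  -0.292   0.0939]
```

```bash
python3 -m crank '0.4 -0.3 -0.6 0 0 0 0; 0.9 -0.7 -0.6 0 0 0 0; 0.9 -0.7 -0.5 0 0 0 0; 0.9 -0.7 0 0 0 0 0; 0.9 -0.7 0 0 0 0 0; 0.9 -0.7 0 0 0 0 0; 0.9 -0.7 0 0 0 0 0; 0.9 -0.7 0 0 0 0 0; 0.9 -0.7 0 0 0 0 0; 0.9 -0.7 0 0 0 0 0' 40
cat > tgt.py <<'E'
import sys
from h import *
# usage: tgt x y z yawdeg(tool x dir) [tilt ignored]
o=get_obs();M=R.from_quat(o["ee_rot"]).as_matrix()
t=np.array([float(a) for a in sys.argv[1:4]])
d=M.T@(t-o["position"])/.04
y=np.degrees(np.arctan2(M[1,0],M[0,0]));out=[d]
s=f"pos {o['position']} yaw {y:.2f} zaxis {M[:,2]} ft {o['ft_force']} clock {o['clock']:.2f} grip {o['grip_width']:.3f}\nshift units {d}"
if len(sys.argv)>4:
    dy=(float(sys.argv[4])-y+180)%360-180
    a=np.radians(float(sys.argv[4]));G=np.array([[np.cos(a),np.sin(a),0],[np.sin(a),-np.cos(a),0],[0,0,-1]])
    s+=f" turn units {R.from_matrix(M.T@G).as_rotvec(degrees=True)/8}"
print(s)
E
python3 tgt.py .641 .21 .37 4
```

```text
clock: 1.15
position: [0.466, -0.1682, 0.3711]
ee_rot: [0.976, 0.217, -0.002, -0.001]
ft_force: [1.2, -0.7, 0.0]
grip_width: -0.0
pos [ 0.466  -0.1682  0.3711] yaw 25.08 zaxis [-0.0046  0.0019 -1.    ] ft [ 1.1658 -0.7312  0.0133] clock 1.15 grip -0.000
shift units [ 7.9699 -6.7089  0.0261] turn units [-0.0218  0.0288  2.6348]
```

```bash
python3 -m crank '0.9 -0.76 0 0 0 0 0; 0.9 -0.76 0 0 0 0 0; 0.9 -0.76 0 0 0 0 0; 0.9 -0.76 0 0 0 0 0; 0.9 -0.76 0 0 0 0 0; 0.9 -0.76 0 0 0 0 0; 0.9 -0.76 0 0 0 0 0; 0.9 -0.76 0 0 0 0 0; 0.8 -0.7 0 0 0 0 0; 0 0 0 0 0 0.9 0'
python3 tgt.py .641 .21 .285 4
```

```text
clock: 2.15
position: [0.6452, 0.2346, 0.3668]
ee_rot: [0.988, 0.156, -0.004, -0.002]
ft_force: [0.4, 0.5, 0.3]
grip_width: -0.001
pos [0.6452 0.2346 0.3668] yaw 17.96 zaxis [-0.0093  0.0027 -1.    ] ft [0.3898 0.5198 0.3255] clock 2.15 grip -0.001
shift units [-0.2732  0.5629  2.0437] turn units [-0.0318  0.0621  1.7453]
```

```bash
python3 -m crank '-0.1 0.1 0 0 0 0.9 0; -0.1 0.1 0.3 0 0 0.9 0; -0.1 0.2 0.7 0 0 0 0; 0 0.1 0.7 0 0 0 0; 0 0.1 0.35 0 0 0 0; 0 0.4 0 0 0 0 0; 0 0.4 0 0 0 0 0; 0 0.4 0 0 0 0 0; 0 0 0 0 0 0 0; 0 0 0 0 0 0 0'
python3 - <<'E'
from h import *
o,p,d,W=snap("side","s1")
E
python3 tgt.py .641 .21 .285 4
```

```text
clock: 3.15
position: [0.6387, 0.1601, 0.2841]
ee_rot: [1.0, 0.026, -0.004, -0.003]
ft_force: [-0.8, -0.1, 0.3]
grip_width: -0.001
pos [0.6389 0.1598 0.2841] yaw 2.93 zaxis [-0.0077  0.006  -1.    ] ft [ 0.6642 -0.6659  0.7858] clock 3.20 grip 0.002
shift units [ 0.1173 -1.2511 -0.0157] turn units [-0.0463  0.0527 -0.1341]
```

View pics/s1.png

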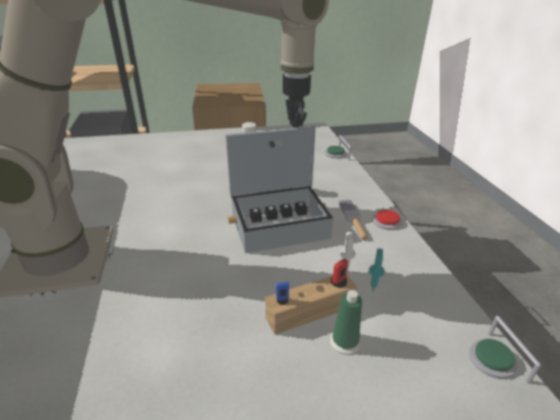

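```bash
python3 -m crank '0 0.75 0 0 0 0 0; 0 0.5 0 0 0 0 0; 0 0.45 0.15 0 0 0 0; 0 0.45 0.15 0 0 0 0; 0 0.38 0.28 0 0 0 0; 0 0.38 0.32 0 0 0 0; 0 0.32 0.36 0 0 0 0; 0 0.3 0.38 0 0 0 0; 0 0.2 0.42 0 0 0 0; 0 0.2 0.4 0 0 0 0'
python3 - <<'E'
from h import *
o,p,d,W=snap("side","s2")
E
python3 tgt.py .641 -.001 .147 4
```

```text
clock: 4.2
position: [0.6477, 0.0009, 0.1782]
ee_rot: [1.0, 0.03, -0.002, -0.006]
ft_force: [0.4, 1.6, 0.6]
grip_width: -0.004
pos [ 0.6464 -0.0014  0.1747] yaw 3.29 zaxis [-0.0082  0.0095 -0.9999] ft [-1.7675 -1.0517 -2.5778] clock 4.25 grip -0.003
shift units [-0.1292 -0.0117  0.6933] turn units [-0.0717  0.0541 -0.0893]
```

View pics/s2.png

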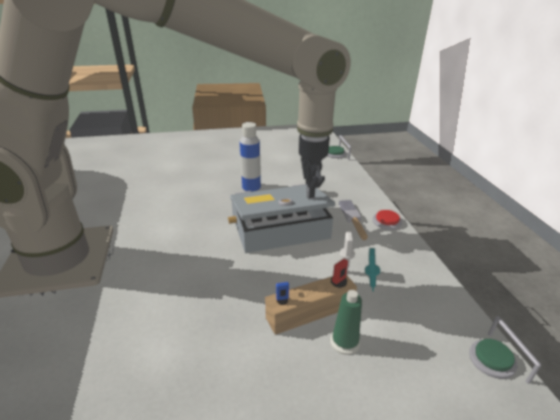

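```bash
python3 -m crank '0 0.1 0.3 0 0 0 0; 0 0.1 0.3 0 0 0 0; 0 0.1 0.2 0 0 0 0; 0 0 0.15 0 0 0 0; 0 0 0.1 0 0 0 0; 0 0 0.1 0 0 0 0; 0 0 0.1 0 0 0 0; 0 0 0.1 0 0 0 0; 0 0 0.1 0 0 0 0; 0 0 0.1 0 0 0 0'
python3 tgt.py .641 -.001 .147 4
```

```text
clock: 5.25
position: [0.6462, -0.0096, 0.1465]
ee_rot: [1.0, 0.03, -0.002, -0.0]
ft_force: [-19.7, -1.1, 38.7]
grip_width: 0.001
pos [ 0.6462 -0.0096  0.1465] yaw 3.47 zaxis [-0.0039  0.0007 -1.    ] ft [-19.7223  -1.1243  38.7084] clock 5.25 grip 0.001
shift units [-0.1167 -0.2216 -0.0117] turn units [-0.0067  0.0277 -0.0666]
```

```bash
python3 -m crank '0 0 -0.3 0 0 0 0; 0 0 -0.7 0 0 0 0; -0.3 0 -0.7 0 0 0 0; -0.4 0 -0.6 0 0 0 0; -0.4 0.1 -0.6 0 0 0 85; -0.4 0.1 -0.5 0 0 0 85; -0.3 0 0 0 0 0 85; 0 0 0 0 0 0 85; 0 0 0 0 0 0 85; 0 0 0 0 0 0 85'
python3 - <<'E'
from h import *
o,p,d,W=snap("wrist","w3")
print(o["position"],o["ee_rot"],o["ft_force"],proj("wrist",np.array([.5765,-.0196,.083]),o))
E
```

```text
clock: 6.25
position: [0.5737, -0.0215, 0.2867]
ee_rot: [0.999, 0.032, -0.001, 0.0]
ft_force: [-0.8, 0.0, -0.1]
grip_width: 0.987
[ 0.5737 -0.0215  0.2867] [ 0.9995  0.0324 -0.0012  0.0003] [-0.752   0.0249 -0.12  ] [277.1705 195.25  ]
```

View pics/w3.png

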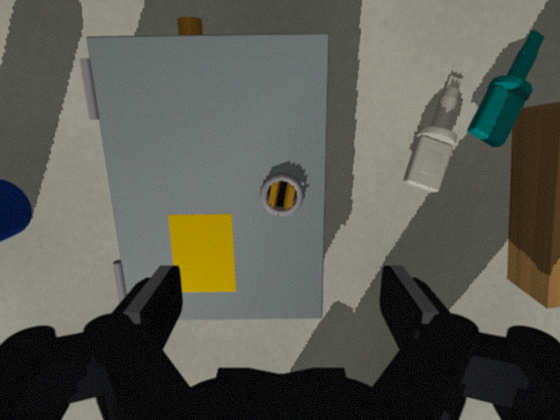

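Run:
```python
from h import *
z=np.load("pics/w3.npz");p=z["p"]
c=p[165:225,250:315,::-1];cv2.imwrite("pics/w3z.png",cv2.resize(c,None,fx=9,fy=9,interpolation=cv2.INTER_CUBIC))
o=get_obs()
W=cloud("wrist",z["d"],o)
m=np.zeros((420,560),bool);m[60:170,130:310]=1
P=W[m];P=P[np.isfinite(P).all(1)];c=P.mean(0);n=np.linalg.svd(P-c,full_matrices=False)[2][2];n*=np.sign(n[2]);print("lid plane",c,n,"tilt along y deg",np.degrees(np.arctan2(n[1],n[2])))
# lid outline: corners
hs=p[165:225,250:315].astype(int)
print(W[195,283],W[185,262])
```

```text
lid plane [0.6367 0.0303 0.0739] [-0.0003  0.0001  1.    ] tilt along y deg 0.0067395795205849604
[ 0.5751 -0.0245  0.0748] [ 0.584  -0.0066  0.0816]
```

View pics/w3z.png

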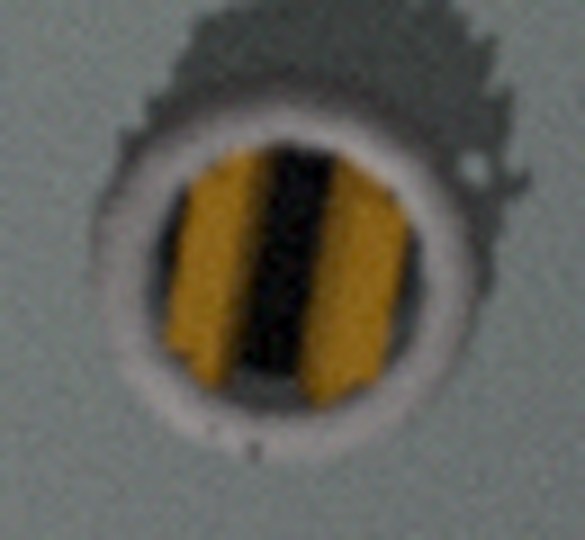

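```bash
cat >> h.py <<'E'
def ray(n,uv,zw,o=None):
    m,T=pose(n,o);u,v=uv
    r=T[:3,:3]@np.array([(u-m["cx"])/m["fx"],-(v-m["cy"])/m["fy"],-1]);return T[:3,3]+r*(zw-T[2,3])/r[2]
E
python3 - <<'E'
from h import *
o=get_obs()
for uv in [(281.7,195.3),(282,196),(281.2,194.5)]: print(ray("wrist",uv,.083,o))
for uv in [(90,37),(328,35),(323,318)]: print(ray("wrist",uv,.074,o))
E
python3 tgt.py .588 -.29 .30 12.2
```

```text
[ 0.5767 -0.0233  0.083 ]
[ 0.5762 -0.0236  0.083 ]
[ 0.5774 -0.0228  0.083 ]
[0.6869 0.1282 0.074 ]
[ 0.7001 -0.0498  0.074 ]
[ 0.4577 -0.0705  0.074 ]
pos [ 0.5737 -0.0214  0.2866] yaw 3.72 zaxis [-0.0026 -0.0006 -1.    ] ft [-0.6305  0.3601 -1.0502] clock 6.30 grip 0.994
shift units [-0.0798  6.7234 -0.3327] turn units [ 0.0016  0.0188 -1.0602]
```

```bash
python3 -m crank '0 0.8 -0.1 0 0 0 85; 0 0.9 -0.1 0 0 0 85; 0 0.9 -0.1 0 0 0 85; 0 0.9 0 0 0 0 85; 0 0.9 0 0 0 0 85; 0 0.9 0 0 0 0 85; 0 0.9 0 0 0 0 85; 0 0.3 0 0 0 0 85; 0 0 0 0 0 -0.9 85; 0 0 0 0 0 0 85'
python3 - <<'E'
from h import *
o,p,d,W=snap("wrist","w4")
np.save("pics/w4o.npy",[*o["position"],*o["ee_rot"]])
print(o["position"],o["ee_rot"],o["ft_force"])
E
```

```text
clock: 7.3
position: [0.5952, -0.2885, 0.29]
ee_rot: [0.995, 0.1, -0.005, -0.003]
ft_force: [-0.2, 0.3, -0.1]
grip_width: 0.995
[ 0.5952 -0.2885  0.29  ] [ 0.995   0.1    -0.0052 -0.0031] [-0.1761  0.3109 -0.1258]
```

View pics/w4.png

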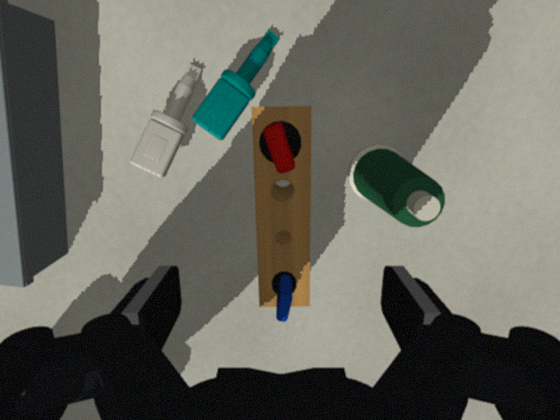

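Run:
```python
from h import *
z=np.load("pics/w4.npz");p=z["p"];a=np.load("pics/w4o.npy");o=dict(position=a[:3],ee_rot=a[3:])
c=p[100:315,235:330,::-1];cv2.imwrite("pics/w4z.png",cv2.resize(c[:110],None,fx=7,fy=7,interpolation=cv2.INTER_CUBIC)[:600])
W=cloud("wrist",z["d"],o)
P=p.astype(int);red=(P[...,0]>70)&(P[...,0]>2*P[...,1])&(W[...,2]>.105)&(W[...,2]<.13)
Q=W[red];r=cv2.minAreaRect(np.float32(Q[:,:2]*1000));print("red top",len(Q),Q.mean(0),Q[:,2].max(),r)
m=(W[...,2]>.055)&(W[...,2]<.068)&(W[...,0]>.4)&(W[...,1]>-.36)&(W[...,1]<-.22)&(P[...,0]>P[...,2]+12)
Q=W[m];r=cv2.minAreaRect(np.float32(Q[:,:2]*1000));print("stand",len(Q),Q.mean(0),r)
for n,uv in dict(c1=(252,106),c2=(311,107),c3=(310,306),c4=(260,306),h20=(283.5,189),h14=(283.5,237)).items(): print(n,ray("wrist",uv,.062,o))
```

```text
red top 916 [ 0.6374 -0.2785  0.1176] 0.12022238177631395 ((636.7819213867188, -278.640380859375), (34.079933166503906, 13.747796058654785), 30.62042236328125)
stand 8346 [ 0.5769 -0.2934  0.062 ] ((572.805908203125, -294.1238708496094), (190.4469757080078, 50.07190704345703), 12.533857345581055)
c1 [ 0.6606 -0.2501  0.062 ]
c2 [ 0.6697 -0.2984  0.062 ]
c3 [ 0.4855 -0.3399  0.062 ]
c4 [ 0.4753 -0.2914  0.062 ]
h20 [ 0.5965 -0.2901  0.062 ]
h14 [ 0.5517 -0.2994  0.062 ]
```

View pics/w4z.png

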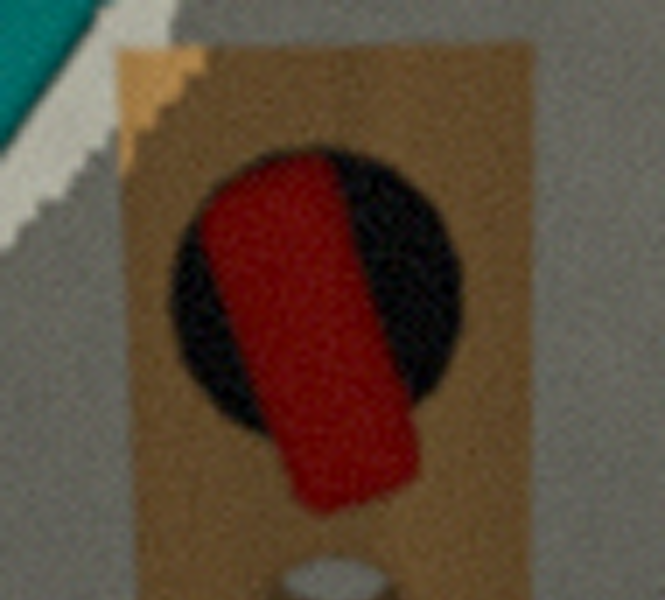

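```bash
python3 tgt.py .637 -.2786 .23 30.6; python3 -c "
from h import *
print(get_obs()['joint_pos'])"
```

```text
pos [ 0.5952 -0.2882  0.2899] yaw 11.26 zaxis [-0.011   0.0053 -0.9999] ft [ 0.1611  0.1664 -0.192 ] clock 7.35 grip 0.993
shift units [ 1.0868 -0.0211  1.4875] turn units [-0.0638  0.0603 -2.4181]
[ 0.6805  0.4598 -0.4201  1.3457  0.1833  1.3866 -1.1107]
```

```bash
python3 -m crank '0.5 0 0.2 0 0 0 45; 0.55 0 0.3 -0.02 0.02 -0.8 45; 0 0 0.4 -0.02 0.02 -0.8 45; 0 0 0.4 -0.02 0.02 -0.8 45; 0 0 0.2 0 0 0 45; 0 0 0 0 0 0 45; 0 0 0 0 0 0 45; 0 0 0 0 0 0 45; 0 0 0 0 0 0 45; 0 0 0 0 0 0 45'; python3 tgt.py .637 -.2786 .154 30.6; python3 -c "
from h import *
o,p,d,W=snap('wrist','w5')
print(o['joint_pos'])
P=p.astype(int);red=(P[...,0]>70)&(P[...,0]>2*P[...,1])&(W[...,2]>.108)&(W[...,2]<.13)&(W[...,1]<-.2)
Q=W[red];r=cv2.minAreaRect(np.float32(Q[:,:2]*1000));print('red top',len(Q),Q.mean(0),Q[:,2].max(),r)
"
```

```text
clock: 8.35
position: [0.6406, -0.2728, 0.2303]
ee_rot: [0.966, 0.257, 0.002, -0.0]
ft_force: [-0.2, -0.6, -0.6]
grip_width: 0.526
pos [ 0.6406 -0.2728  0.2303] yaw 29.75 zaxis [ 0.0037  0.0015 -1.    ] ft [-0.2493 -0.5515 -0.601 ] clock 8.35 grip 0.526
shift units [-0.1568  0.0807  1.9058] turn units [ 0.004  -0.0283 -0.1064]
[ 0.6526  0.5737 -0.4684  1.3215  0.2545  1.3022 -0.8689]
red top 1364 [ 0.6385 -0.2775  0.1172] 0.11980184441405681 ((636.9667358398438, -278.2771301269531), (33.8601188659668, 13.670601844787598), 30.472759246826172)
```

View pics/w5.png

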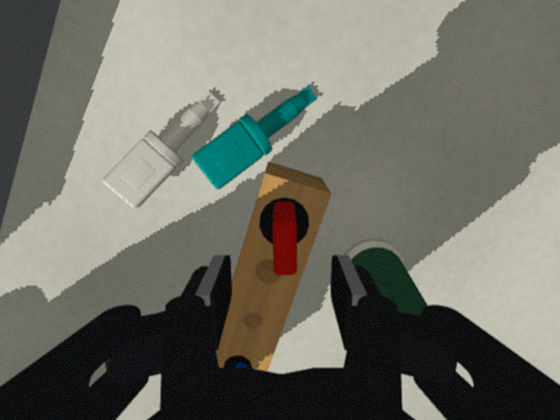

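```bash
python3 -m crank '0 0 0 0 0 -1 45; 0 0 0 0 0 -1 45; 0 0 0 0 0 -1 45; 0 0 0 0 0 -1 45; 0 0 0 0 0 -1 45; 0 0 0 0 0 -1 45; 0 0 0 0 0 -1 45; 0 0 0 0 0 -1 45; 0 0 0 0 0 -1 45; 0 0 0 0 0 -1 45'; python3 -m crank '0 0 0 0 0 -1 45; 0 0 0 0 0 -1 45; 0 0 0 0 0 -1 45; 0 0 0 0 0 -1 45; 0 0 0 0 0 -1 45; 0 0 0 0 0 -1 45; 0 0 0 0 0 -1 45; 0 0 0 0 0 -1 45; 0 0 0 0 0 -1 45; 0 0 0 0 0 -1 45';  python3 tgt.py .637 -.2784 .154 210.6;python3 -c "
from h import *
print(get_obs()['joint_pos'])"
```

```text
clock: 9.4
position: [0.6409, -0.2745, 0.2338]
ee_rot: [0.556, 0.831, 0.001, 0.004]
ft_force: [0.2, 0.2, -0.6]
grip_width: 0.528
clock: 10.4
position: [0.6407, -0.2775, 0.2367]
ee_rot: [-0.134, 0.991, -0.003, 0.005]
ft_force: [0.4, -1.1, 0.6]
grip_width: 0.523
pos [ 0.6407 -0.2775  0.2367] yaw -164.58 zaxis [ 0.0104 -0.0055 -0.9999] ft [ 0.4404 -1.07    0.5513] clock 10.40 grip 0.523
shift units [0.1139 0.0189 2.0677] turn units [-0.0658  0.0529 -1.8975]
[ 0.947   0.7231 -0.9798  1.2965  0.595   1.408   1.8441]
```

```bash
python3 -m crank '0.05 0 0.4 -0.02 0.02 -0.8 35; 0.05 0 0.4 -0.02 0.02 -0.8 35; 0 0 0.2 -0.02 0.02 -0.3 35; 0 0 0 0 0 0 35; 0 0 0 0 0 0 35; 0 0 0 0 0 0 35; 0 0 0 0 0 0 35; 0 0 0 0 0 0 35; 0 0 0 0 0 0 35; 0 0 0 0 0 0 35';  python3 tgt.py .637 -.2784 .154 210.6;python3 -c "
from h import *
print(get_obs()['joint_pos'])
o,p,d,W=snap('wrist','w6')
P=p.astype(int);red=(P[...,0]>70)&(P[...,0]>2*P[...,1])&(W[...,2]>.108)&(W[...,2]<.13)&(W[...,1]<-.2)
Q=W[red];r=cv2.minAreaRect(np.float32(Q[:,:2]*1000));print('red top',len(Q),Q.mean(0),Q[:,2].max(),r)
"
```

```text
clock: 11.4
position: [0.6381, -0.2809, 0.1996]
ee_rot: [-0.267, 0.964, -0.003, 0.001]
ft_force: [-0.0, -0.2, -0.5]
grip_width: 0.408
pos [ 0.6381 -0.2809  0.1996] yaw -149.02 zaxis [ 0.0038 -0.0046 -1.    ] ft [-0.0432 -0.2472 -0.477 ] clock 11.40 grip 0.408
shift units [-0.0088  0.0744  1.1399] turn units [-0.042   0.0065  0.0475]
[ 0.9717  0.7738 -1.0083  1.3334  0.6515  1.3719  2.0884]
red top 1876 [ 0.634  -0.2801  0.1173] 0.12009999959330331 ((635.6067504882812, -278.9834289550781), (33.88890075683594, 13.705860137939453), 30.863428115844727)
```

View pics/w6.png

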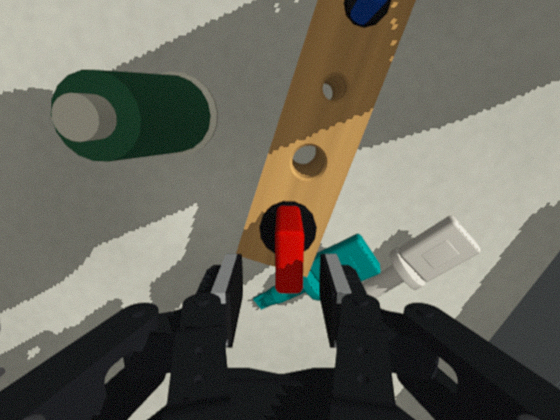

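```bash
python3 -m crank '0 0.05 0.3 -0.02 0 0.04 35; 0 0.02 0.35 0 0 0 35; 0 0 0.3 0 0 0 35; 0 0 0.15 0 0 0 35; 0 0 0 0 0 0 30; 0 0 0 0 0 0 5; 0 0 0 0 0 0 5; 0 0 0 0 0 0 5; 0 0 0 0 0 0 5; 0 0 0 0 0 0 5' 80;  python3 tgt.py .637 -.2784 .154 210.6
```

```text
clock: 12.45
position: [0.6361, -0.2783, 0.1506]
ee_rot: [-0.264, 0.964, -0.001, 0.0]
ft_force: [0.2, 0.1, -1.3]
grip_width: 0.154
pos [ 0.6361 -0.2783  0.1506] yaw -149.37 zaxis [ 0.0008 -0.0012 -1.    ] ft [ 0.221   0.1422 -1.256 ] clock 12.45 grip 0.154
shift units [-0.0174 -0.0133 -0.0855] turn units [-0.0103  0.0002  0.004 ]
```

```bash
python3 -m crank '0 0 -0.3 0 0 0 5; 0 0 -0.5 0 0 0 5; 0 0 -0.5 0 0 0 5; 0 0 -0.5 0 0 0 5; 0 0 -0.5 0 0 0 5; 0 0 -0.5 0 0 0 5; 0 0 -0.3 0 0 0.9 5; 0 0 0 0 0 0.9 5; 0 0 0 0 0 0.9 5; 0 0 0 0 0 0.9 5';  python3 tgt.py .5767 -.0233 .27 174.3
python3 - <<'E'
from h import *
o,p,d,W=snap("side","s7");o,p,d,W=snap("wrist","w7")
E
```

```text
clock: 13.45
position: [0.6365, -0.2765, 0.2899]
ee_rot: [-0.009, 1.0, -0.001, 0.004]
ft_force: [0.4, 0.2, -0.3]
grip_width: 0.153
pos [ 0.6365 -0.2765  0.2899] yaw -178.98 zaxis [ 0.0072 -0.0014 -1.    ] ft [ 0.3755  0.1782 -0.2996] clock 13.45 grip 0.153
shift units [1.3847 6.3576 0.4765] turn units [-0.0082  0.0522  0.8404]
```

View pics/s7.png

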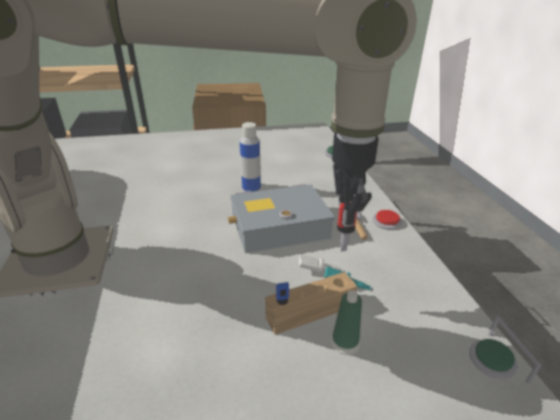

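View pics/w7.png

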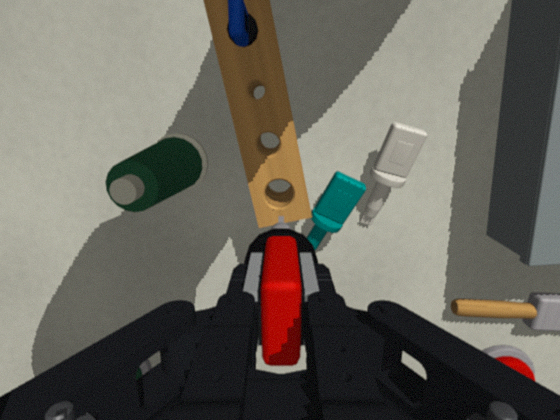

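```bash
python3 - <<'E'
from h import *
o=get_obs()
for n,uv in dict(h26=(279.5,191.5),h20=(269.5,141.5),h14=(259,91.5)).items(): print(n,ray("wrist",uv,.062,o))
z=np.load("pics/w7.npz");p=z["p"];cv2.imwrite("pics/w7z.png",cv2.resize(p[70:240,210:330,::-1],None,fx=3.5,fy=3.5,interpolation=cv2.INTER_CUBIC))
W=cloud("wrist",z["d"],o);P=p.astype(int)
m=(W[...,2]>.055)&(W[...,2]<.068)&(W[...,0]>.4)&(W[...,1]>-.36)&(W[...,1]<-.22)&(P[...,0]>P[...,2]+12)
Q=W[m];r=cv2.minAreaRect(np.float32(Q[:,:2]*1000));print("stand",len(Q),Q.mean(0),r)
E
python3 -m crank '0.1 0.5 0 0 0 0 5; 0.2 0.85 0.1 0 0 0 5; 0.2 0.85 0.1 0 0 0 5; 0.2 0.85 0.1 0 0 0 5; 0.2 0.85 0.1 0 0 0 5; 0.2 0.85 0 0 0 0 5; 0.2 0.8 0 0 0 0 5; 0.1 0.6 0 0 0 0 5; 0 0 0 0 0.05 0.8 5; 0 0 0 0 0 0 5';python3 tgt.py .5767 -.0233 .235 174.3; python3 -c "
from h import *
print(get_obs()['joint_pos'])"
```

```text
h26 [ 0.6363 -0.279   0.062 ]
h20 [ 0.5925 -0.2885  0.062 ]
h14 [ 0.5522 -0.2977  0.062 ]
stand 11178 [ 0.569  -0.2962  0.0617] ((573.044677734375, -295.2046203613281), (188.9163818359375, 50.156856536865234), 13.145994186401367)
clock: 14.55
position: [0.5682, -0.0222, 0.2762]
ee_rot: [0.023, 1.0, -0.003, 0.002]
ft_force: [1.1, -0.8, -0.9]
grip_width: 0.152
pos [ 0.5682 -0.0222  0.2762] yaw 177.34 zaxis [ 0.0031 -0.0062 -1.    ] ft [ 1.066  -0.7555 -0.9259] clock 14.55 grip 0.152
shift units [-0.2111 -0.0114  1.03  ] turn units [-0.0427  0.0251  0.3798]
[ 0.8216  0.4239 -1.0907  1.613   0.3911  1.3396  1.2006]
```

View pics/w7z.png

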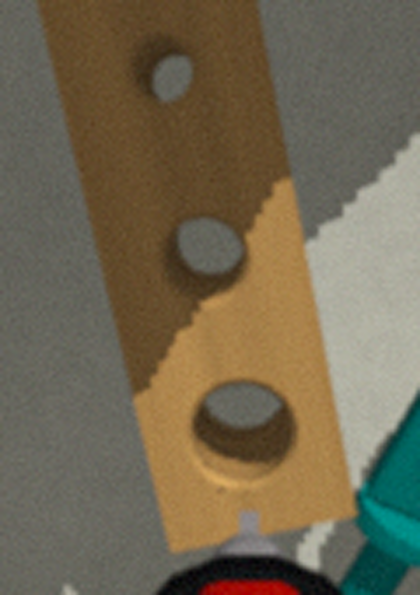

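```bash
python3 -m crank '-0.2 0 0.1 -0.02 0.02 0.36 5; 0 0 0.2 0 0 0 5; 0 0 0.2 0 0 0 5; 0 0 0 0 0 0 5; 0 0 0 0 0 0 5; 0 0 0 0 0 0 5; 0 0 0 0 0 0 5; 0 0 0 0 0 0 5; 0 0 0 0 0 0 5; 0 0 0 0 0 0 5';python3 tgt.py .5767 -.0233 .235 174.3
python3 - <<'E'
from h import *
o,p,d,W=snap("wrist","w8")
np.save("pics/w8o.npy",[*o["position"],*o["ee_rot"]])
print(proj("wrist",np.array([.5767,-.0233,.083]),o))
M=R.from_quat(o["ee_rot"]).as_matrix()
print("tip",proj("wrist",o["position"]+M@np.array([0,0,.1436]),o))
cv2.imwrite("pics/w8z.png",cv2.resize(p[150:260,225:345,::-1],None,fx=5,fy=5,interpolation=cv2.INTER_CUBIC))
E
```

```text
clock: 15.55
position: [0.5759, -0.0239, 0.256]
ee_rot: [0.038, 0.999, -0.002, 0.001]
ft_force: [0.8, -0.9, -1.9]
grip_width: 0.157
pos [ 0.5759 -0.0239  0.256 ] yaw 175.65 zaxis [ 0.0015 -0.0044 -1.    ] ft [ 0.8221 -0.8668 -1.9293] clock 15.55 grip 0.157
shift units [-0.0168  0.0196  0.5242] turn units [-0.0303  0.0133  0.1682]
[284.0126 211.077 ]
tip [282.2571 223.0537]
```

View pics/w8z.png

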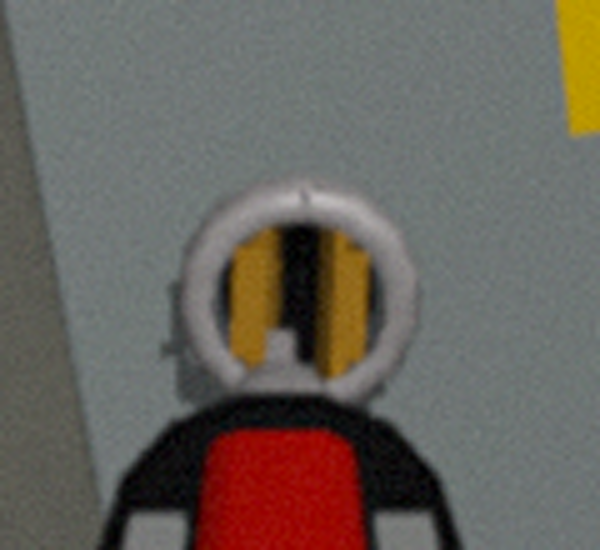

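Run:
```python
from h import *
a=np.load("pics/w8o.npy");o=dict(position=a[:3],ee_rot=a[3:]);print(a)
m,T=pose("wrist",o);print(m["hand_eye"],m["cx"],T)
M=R.from_quat(o["ee_rot"]).as_matrix()
X=o["position"]+M@np.array([0,0,.1436]);print(X,proj("wrist",X,o),(X-T[:3,3])@T[:3,:3])
```

```text
[ 0.5759 -0.0239  0.256   0.038   0.9993 -0.0022  0.0008]
[[ 0.0011  0.9606  0.2779  0.0709]
 [ 1.     -0.001  -0.0003 -0.0011]
 [-0.      0.2779 -0.9606 -0.0701]
 [ 0.      0.      0.      1.    ]] 280.69816347606263 [[ 0.0749 -0.9575 -0.2786  0.5051]
 [ 0.9972  0.0707  0.025  -0.0194]
 [-0.0042 -0.2797  0.9601  0.326 ]
 [ 0.      0.      0.      1.    ]]
[ 0.5762 -0.0246  0.1124] [282.2571 223.0537] [ 0.001  -0.0087 -0.225 ]
```

```bash
python3 - <<'E'
from h import *
for n in ["wrist","top"]:
    H=np.array([(lambda m: m["hand_eye"][:3,3] if n=="wrist" else m["position"])(camera_model(n)) for _ in range(200)])
    print(n,H.mean(0),H.std(0),H[:4])
E
python3 -c "
from h import *
for i in range(3): print(camera_model('wrist')['hand_eye'][:3,3])"
```

```text
wrist [ 0.0709 -0.0011 -0.0701] [0. 0. 0.] [[ 0.0709 -0.0011 -0.0701]
 [ 0.0709 -0.0011 -0.0701]
 [ 0.0709 -0.0011 -0.0701]
 [ 0.0709 -0.0011 -0.0701]]
top [ 0.3696 -0.0355  1.4698] [0. 0. 0.] [[ 0.3696 -0.0355  1.4698]
 [ 0.3696 -0.0355  1.4698]
 [ 0.3696 -0.0355  1.4698]
 [ 0.3696 -0.0355  1.4698]]
[ 0.0709 -0.0011 -0.0701]
[ 0.0709 -0.0011 -0.0701]
[ 0.0709 -0.0011 -0.0701]
```

Run:
```python
from h import *
import copy
m=camera_model("wrist")
def pt(p,H):
    c=np.linalg.inv(H)@np.r_[p,1]; return [m["cx"]+m["fx"]*c[0]/-c[2],m["cy"]-m["fy"]*c[1]/-c[2]]
for t in (.0709,.0696):
    H=m["hand_eye"].copy();H[0,3]=t
    print(t,[np.round(pt(np.array(q),H),1) for q in [(.0065,0,.1436),(.018,0,.0886),(.018,0,.0806),(.017,0,.0326),(-.017,0,.0326)]])
z=np.load("pics/w8.npz");p=z["p"];cv2.imwrite("pics/w8k.png",cv2.resize(p[195:395,230:335,::-1],None,fx=3,fy=3,interpolation=cv2.INTER_CUBIC))
```

```text
0.0709 [array([282.3, 213.6]), array([282.8, 223.6]), array([282.9, 229. ]), array([283.8, 279.7]), array([283.5, 365.1])]
0.0696 [array([282.3, 211.7]), array([282.8, 221. ]), array([282.9, 226.4]), array([283.9, 276.2]), array([283.5, 362.1])]
```

View pics/w8k.png

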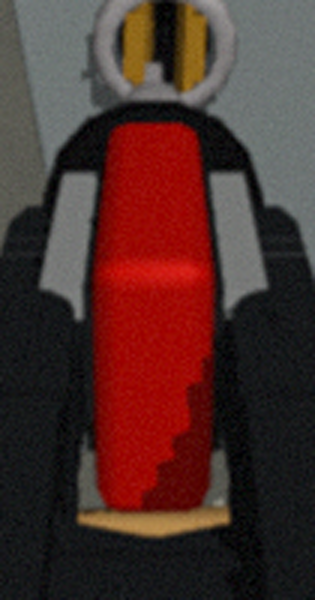

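```bash
python3 -m crank '0.05 0.065 0 -0.03 0.01 0.17 5; 0 0 0.15 0 0 0 5; 0 0 0.15 0 0 0 5; 0 0 0.1 0 0 0 5; 0 0 0 0 0 0 5; 0 0 0 0 0 0 5; 0 0 0 0 0 0 5; 0 0 0 0 0 0 5; 0 0 0 0 0 0 5; 0 0 0 0 0 0 5';python3 tgt.py .5747 -.0217 .235 174.3
python3 - <<'E'
from h import *
o,p,d,W=snap("wrist","w9")
np.save("pics/w9o.npy",[*o["position"],*o["ee_rot"]])
cv2.imwrite("pics/w9z.png",cv2.resize(p[170:250,235:335,::-1],None,fx=6,fy=6,interpolation=cv2.INTER_CUBIC))
E
```

```text
clock: 16.6
position: [0.574, -0.0208, 0.2384]
ee_rot: [0.051, 0.999, 0.0, 0.0]
ft_force: [0.2, -0.4, -0.9]
grip_width: 0.155
pos [ 0.574  -0.0208  0.2384] yaw 174.18 zaxis [ 0.0002  0.0004 -1.    ] ft [ 0.1557 -0.395  -0.8532] clock 16.60 grip 0.155
shift units [-0.0204 -0.0198  0.0852] turn units [ 0.0029  0.0013 -0.0156]
```

View pics/w9z.png

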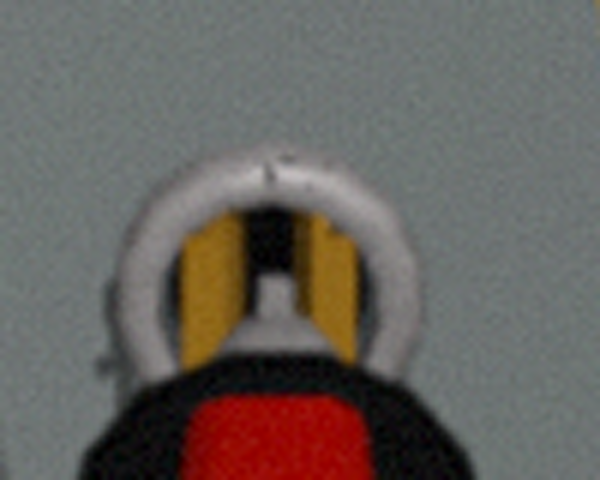

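```bash
python3 -m crank '0.01 -0.02 0.08 0 0 0 5; 0 0 0.08 0 0 0 5; 0 0 0.08 0 0 0 5; 0 0 0.07 0 0 0 5; 0 0 0.06 0 0 0 5; 0 0 0.05 0 0 0 5; 0 0 0.05 0 0 0 5; 0 0 0 0 0 0 5; 0 0 0 0 0 0 5; 0 0 0 0 0 0 5';python3 tgt.py .574 -.0215 .2186 174.3
```

```text
clock: 17.65
position: [0.5733, -0.0217, 0.2176]
ee_rot: [0.051, 0.999, 0.0, -0.0]
ft_force: [0.1, 0.9, -1.7]
grip_width: 0.153
pos [ 0.5733 -0.0217  0.2176] yaw 174.18 zaxis [-0.0002  0.0004 -1.    ] ft [ 0.1431  0.882  -1.6821] clock 17.65 grip 0.153
shift units [-0.0162  0.0061 -0.0238] turn units [ 0.0028 -0.0016 -0.0155]
```

```bash
python3 -m crank '0 0 0 0 0 0.4 5; 0 0 0 0 0 0.4 5; 0 0 0 0 0 0.4 5; 0 0 0 0 0 0.4 5; 0 0 0 0 0 0.4 5; 0 0 0 0 0 0.4 5; 0 0 0 0 0 0 5; 0 0 0 0 0 0 5; 0 0 0 0 0 0 5; 0 0 0 0 0 0 5';python3 tgt.py .5733 -.0217 .2176 155
python3 - <<'E'
from h import *
print(get_obs()["torque"])
o,p,d,W=snap("wrist","w10")
cv2.imwrite("pics/w10z.png",cv2.resize(p[170:250,235:335,::-1],None,fx=6,fy=6,interpolation=cv2.INTER_CUBIC))
E
```

```text
clock: 18.65
position: [0.5735, -0.0212, 0.2182]
ee_rot: [0.221, 0.975, 0.001, 0.0]
ft_force: [0.1, -0.3, -3.1]
grip_width: 0.153
pos [ 0.5735 -0.0212  0.2182] yaw 154.49 zaxis [ 0.0009  0.0009 -1.    ] ft [ 0.1085 -0.2928 -3.0615] clock 18.65 grip 0.153
shift units [ 0.0002 -0.0135  0.0144] turn units [ 0.0087  0.0027 -0.0633]
[-0.0409 -0.0374  0.0416]
```

View pics/w10z.png

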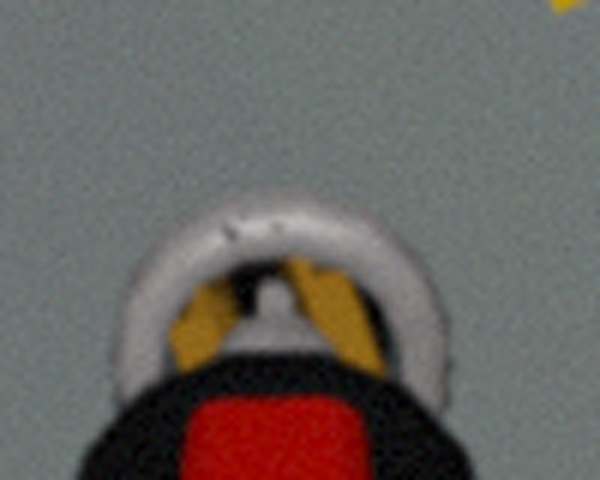

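```bash
python3 -m crank '0 0 0 0 0 -0.5 5; 0 0 0 0 0 -0.5 5; 0 0 0 0 0 -0.5 5; 0 0 0 0 0 -0.5 5; 0 0 0 0 0 -0.3 5; 0 0 0.03 0 0 0 5; 0 0 0.03 0 0 0 5; 0 0 0.03 0 0 0 5; 0 0 0.03 0 0 0 5; 0 0 0 0 0 0 5';python3 tgt.py .5735 -.0215 .2176 174.3
python3 - <<'E'
from h import *
print(get_obs()["torque"])
o,p,d,W=snap("wrist","w11")
cv2.imwrite("pics/w11z.png",cv2.resize(p[170:250,235:335,::-1],None,fx=6,fy=6,interpolation=cv2.INTER_CUBIC))
E
```

```text
clock: 19.7
position: [0.5745, -0.0212, 0.2168]
ee_rot: [0.057, 0.998, -0.0, 0.002]
ft_force: [-0.5, 0.2, -1.8]
grip_width: 0.156
pos [ 0.5745 -0.0212  0.2168] yaw 173.44 zaxis [ 0.0034 -0.0002 -1.    ] ft [-0.456   0.1642 -1.85  ] clock 19.70 grip 0.156
shift units [ 0.0248 -0.0095 -0.0194] turn units [ 0.0009  0.0243 -0.1075]
[0.0335 0.0107 0.0418]
```

View pics/w11z.png

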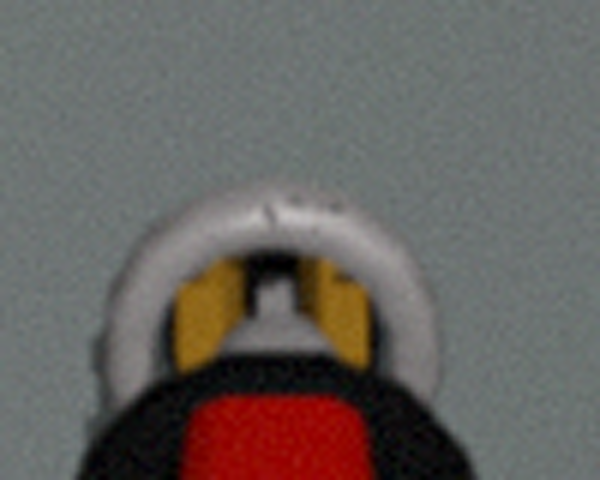

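```bash
python3 -m crank '0.02 0 0.05 0 0.02 -0.1 5; 0 0 0.05 0 0 0 5; 0 0 0.05 0 0 0 5; 0 0 0.05 0 0 0 5; 0 0 0.03 0 0 0 5; 0 0 0 0 0 0 5; 0 0 0 0 0 0 5; 0 0 0 0 0 0 5; 0 0 0 0 0 0 5; 0 0 0 0 0 0 5';python3 tgt.py .5735 -.0215 .2176 174.3
python3 - <<'E'
from h import *
print(get_obs()["torque"])
o,p,d,W=snap("wrist","w12")
cv2.imwrite("pics/w12z.png",cv2.resize(p[170:250,235:335,::-1],None,fx=6,fy=6,interpolation=cv2.INTER_CUBIC))
E
```

```text
clock: 20.75
position: [0.5753, -0.0204, 0.2166]
ee_rot: [0.051, 0.999, -0.003, 0.003]
ft_force: [-1.8, 0.4, 3.5]
grip_width: 0.155
pos [ 0.5753 -0.0204  0.2166] yaw 174.11 zaxis [ 0.005  -0.0053 -1.    ] ft [-1.7837  0.4408  3.4705] clock 20.75 grip 0.155
shift units [ 0.0429 -0.031  -0.0257] turn units [-0.0343  0.0394 -0.0235]
[-0.0452  0.3776  0.0226]
```

View pics/w12z.png

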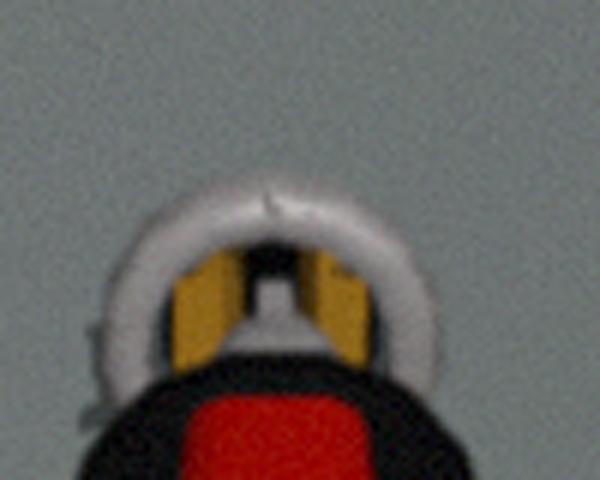

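Run:
```python
from h import *
z=np.load("pics/w12.npz");p=z["p"];d=z["d"];m=camera_model("wrist");print(m["hand_eye"][:3,3])
v,u=np.mgrid[:420,:560]
C=np.stack([(u-m["cx"])/m["fx"]*d,-(v-m["cy"])/m["fy"]*d,-d],-1)
T=C@m["hand_eye"][:3,:3].T+m["hand_eye"][:3,3]
P=p.astype(int)
for a in [(300,281),(330,281),(350,281),(240,281),(255,281),(275,281),(218,281),(222,281),(213,281),(230,281),(215,278),(214,280),(216,280),(213,276),(220,270),(215,293),(205,281)]:
    print(a,T[a],P[a],d[a])
# lid plane in tool z
print("lid",np.median(T[100:180,240:330].reshape(-1,3)[:,2]))
```

```text
[ 0.0708 -0.0011 -0.0701]
(300, 281) [ 0.0101 -0.0009  0.0314] [160  14   5] 0.1143665
(330, 281) [-0.0018 -0.0009  0.0317] [157   6   0] 0.11802747
(350, 281) [-0.0093 -0.0009  0.0309] [158  16  13] 0.11932045
(240, 281) [ 0.0159 -0.0009  0.0716] [148  13   3] 0.15143268
(255, 281) [ 0.0163 -0.0009  0.0545] [151   0   0] 0.13483535
(275, 281) [ 0.0155 -0.0009  0.0389] [156   9   3] 0.12007778
(218, 281) [ 0.006  -0.0008  0.1356] [127 123 121] 0.21562557
(222, 281) [ 0.0062 -0.0009  0.1268] [118 115 116] 0.20717768
(213, 281) [ 0.0073 -0.0008  0.1423] [ 9 10 13] 0.22176075
(230, 281) [ 0.0165 -0.0009  0.0832] [ 8 16 10] 0.16240004
(215, 278) [ 0.006  -0.0028  0.1419] [ 9 13 15] 0.22171092
(214, 280) [ 0.0067 -0.0015  0.1419] [13  4 13] 0.22153728
(216, 280) [ 0.0057 -0.0015  0.1407] [57 56 54] 0.22063003
(213, 276) [ 0.0075 -0.0041  0.1416] [18  9  4] 0.22101206
(220, 270) [ 0.0054 -0.0077  0.1334] [143 104  26] 0.21366821
(215, 293) [0.0079 0.0067 0.1357] [88 72 47] 0.21521299
(205, 281) [ 0.0153 -0.0009  0.1327] [141 135 133] 0.21024427
lid 0.1422066623818586
```

```bash
python3 -m crank '0.02 -0.01 0 -0.03 0.04 0.5 5; 0 0 0 0 0 0.5 5; 0 0 0 0 0 0.5 5; 0 0 0 0 0 0.5 5; 0 0 0 0 0 0.5 5; 0 0 0 0 0 0.5 5; 0 0 0 0 0 0.5 5; 0 0 0 0 0 0.5 5; 0 0 0 0 0 0 5; 0 0 0 0 0 0 5';python3 tgt.py .5735 -.0215 .2166 143
python3 - <<'E'
from h import *
print(get_obs()["torque"])
o,p,d,W=snap("wrist","w13")
cv2.imwrite("pics/w13z.png",cv2.resize(p[170:250,235:335,::-1],None,fx=6,fy=6,interpolation=cv2.INTER_CUBIC))
E
```

```text
clock: 21.8
position: [0.5751, -0.0208, 0.2166]
ee_rot: [0.334, 0.943, 0.0, 0.001]
ft_force: [-1.5, 0.1, 1.9]
grip_width: 0.155
pos [ 0.5751 -0.0208  0.2166] yaw 140.99 zaxis [ 0.0013  0.0001 -1.    ] ft [-1.5254  0.057   1.9439] clock 21.80 grip 0.155
shift units [ 0.0209 -0.0384 -0.0002] turn units [ 0.0066  0.0069 -0.2513]
[-0.0557  0.3037  0.0787]
```

View pics/w13z.png

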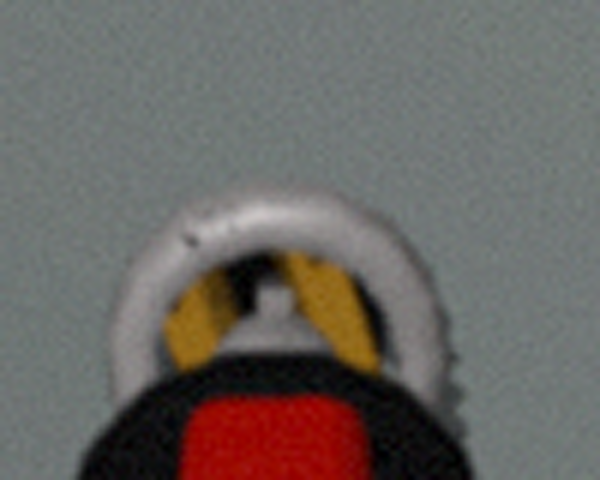

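```bash
python3 -m crank '0.01 -0.02 0 0 0 0.5 5; 0 0 0 0 0 0.5 5; 0 0 0 0 0 0.5 5; 0 0 0 0 0 0.5 5; 0 0 0 0 0 0.5 5; 0 0 0 0 0 0.5 5; 0 0 0 0 0 0.5 5; 0 0 0 0 0 0.5 5; 0 0 0 0 0 0.5 5; 0 0 0 0 0 0 5';python3 tgt.py .5745 -.0212 .2166 94
python3 - <<'E'
from h import *
print(get_obs()["torque"],get_obs()["joint_pos"])
o,p,d,W=snap("wrist","w14")
cv2.imwrite("pics/w14z.png",cv2.resize(p[170:250,235:335,::-1],None,fx=6,fy=6,interpolation=cv2.INTER_CUBIC))
E
```

```text
clock: 22.85
position: [0.5756, -0.0204, 0.2166]
ee_rot: [0.612, 0.791, 0.003, 0.001]
ft_force: [-1.7, 0.6, 1.6]
grip_width: 0.155
pos [ 0.5756 -0.0204  0.2166] yaw 104.55 zaxis [ 0.0047  0.0031 -1.    ] ft [-1.7374  0.5624  1.579 ] clock 22.85 grip 0.155
shift units [-0.0117 -0.0315 -0.001 ] turn units [ 0.0366 -0.0162  1.3182]
[-0.0711  0.2696  0.1387] [ 0.6197  0.4023 -0.814   1.6734  0.3084  1.1954 -0.0137]
```

View pics/w14z.png

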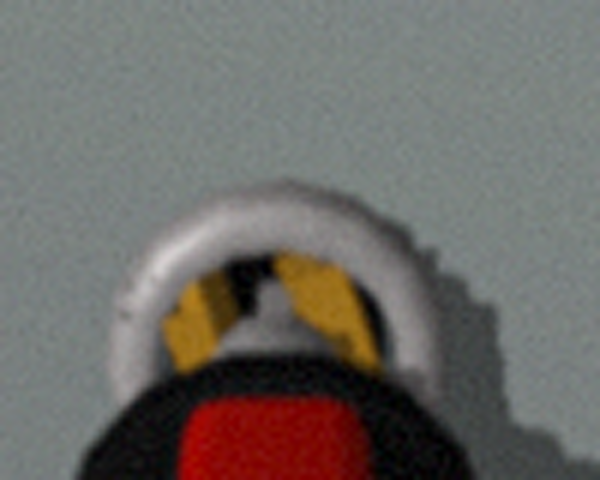

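```bash
python3 -m crank '0 -0.02 0 0.03 -0.02 0.5 5; 0 0 0 0 0 0.5 5; 0 0 0 0 0 0.5 5; 0 0 0 0 0 0.5 5; 0 0 0 0 0 0.4 5; 0 0 0 0 0 0.4 5; 0 0 0 0 0 0.4 5; 0 0 0 0 0 0.3 5; 0 0 0 0 0 0.2 5; 0 0 0 0 0 0 5';python3 tgt.py .5745 -.0212 .2166 72
python3 - <<'E'
from h import *
print(get_obs()["torque"],get_obs()["joint_pos"])
o,p,d,W=snap("wrist","w15")
cv2.imwrite("pics/w15z.png",cv2.resize(p[170:250,235:335,::-1],None,fx=6,fy=6,interpolation=cv2.INTER_CUBIC))
E
```

```text
clock: 23.9
position: [0.5765, -0.0201, 0.2166]
ee_rot: [0.79, 0.613, 0.003, 0.001]
ft_force: [-1.9, 0.6, 2.5]
grip_width: 0.155
pos [ 0.5765 -0.0201  0.2166] yaw 75.63 zaxis [ 0.0054  0.0014 -1.    ] ft [-1.8887  0.5571  2.4891] clock 23.90 grip 0.155
shift units [-0.0383 -0.0429 -0.0006] turn units [ 0.0344 -0.0201  0.4538]
[-0.0648  0.2473  0.1232] [ 0.5521  0.3792 -0.7266  1.6747  0.268   1.1846 -0.4905]
```

View pics/w15z.png

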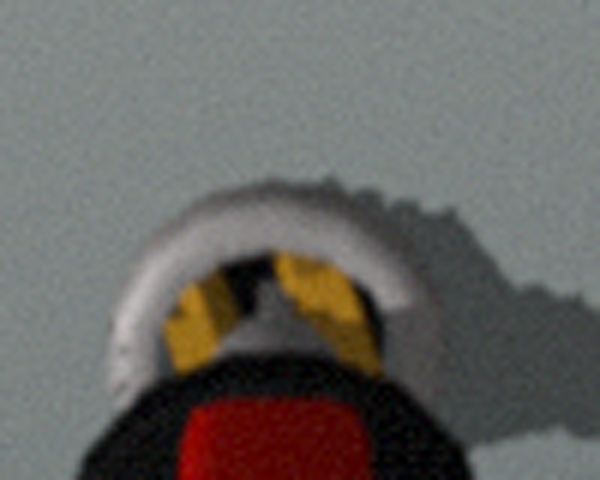

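```bash
python3 -m crank '-0.01 -0.03 0 0.03 -0.02 0.4 5; 0 0 0 0 0 0.4 5; 0 0 0 0 0 0.4 5; 0 0 0 0 0 0.3 5; 0 0 0 0 0 0.3 5; 0 0 0 0 0 0.3 5; 0 0 0 0 0 0 5; 0 0 0 0 0 0 5; 0 0 0 0 0 0 5; 0 0 0 0 0 0 5';python3 tgt.py .5755 -.0208 .2166 72
python3 - <<'E'
from h import *
print(get_obs()["torque"],get_obs()["joint_pos"])
o,p,d,W=snap("wrist","w16")
cv2.imwrite("pics/w16z.png",cv2.resize(p[170:250,235:335,::-1],None,fx=6,fy=6,interpolation=cv2.INTER_CUBIC))
E
```

```text
clock: 24.95
position: [0.5769, -0.0198, 0.2166]
ee_rot: [0.868, 0.496, 0.002, 0.001]
ft_force: [0.0, 0.0, 2.4]
grip_width: 0.15
pos [ 0.5769 -0.0198  0.2166] yaw 59.51 zaxis [ 0.0052  0.0001 -1.    ] ft [0.0166 0.0479 2.3798] clock 24.95 grip 0.150
shift units [-0.0398 -0.0184  0.0001] turn units [ 0.0339 -0.0157 -1.5618]
[-0.0971  0.1671  0.5242] [ 0.5146  0.3685 -0.6798  1.6753  0.2481  1.1803 -0.7586]
```

View pics/w16z.png

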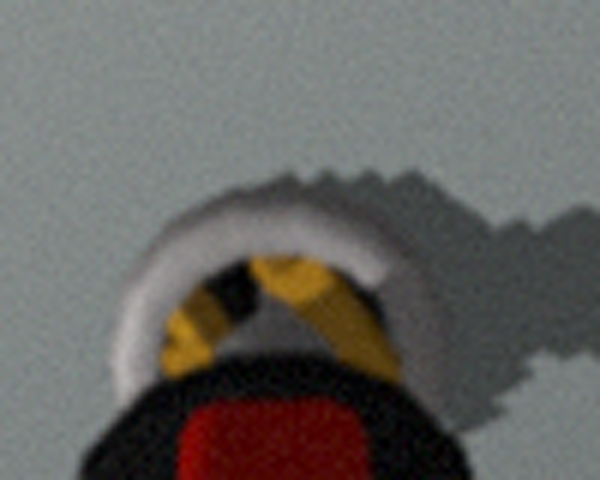

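```bash
python3 -m crank '0 0 0 0 0 -0.6 5; 0 0 0 0 0 -0.6 5; 0 0 0 0 0 -0.5 5; 0 0 -0.1 0 0 0 5; 0 0 -0.3 0 0 0 5; 0 0 -0.5 0 0 0 5; 0 0 -0.5 0 0 0 5; 0 0 -0.2 0 0 0 5; 0 0 0 0 0 0 5; 0 0 0 0 0 0 5';python3 tgt.py .594 -.289 .27 90
python3 - <<'E'
from h import *
print(get_obs()["torque"],get_obs()["joint_pos"])
o,p,d,W=snap("wrist","w17")
cv2.imwrite("pics/w17z.png",cv2.resize(p[130:250,220:360,::-1],None,fx=5,fy=5,interpolation=cv2.INTER_CUBIC))
E
```

```text
clock: 26.0
position: [0.5757, -0.0201, 0.2827]
ee_rot: [0.804, 0.595, 0.002, -0.0]
ft_force: [0.6, -0.5, -2.0]
grip_width: 0.151
pos [ 0.5757 -0.0201  0.2827] yaw 72.96 zaxis [ 0.002   0.0024 -1.    ] ft [ 0.5964 -0.4823 -1.9571] clock 26.00 grip 0.151
shift units [-6.2934  2.407   0.3022] turn units [ 0.0119 -0.0193 -2.1295]
[ 0.0598  0.0357 -0.0472] [ 0.5623  0.3205 -0.735   1.5951  0.2184  1.3087 -0.5011]
```

View pics/w17z.png

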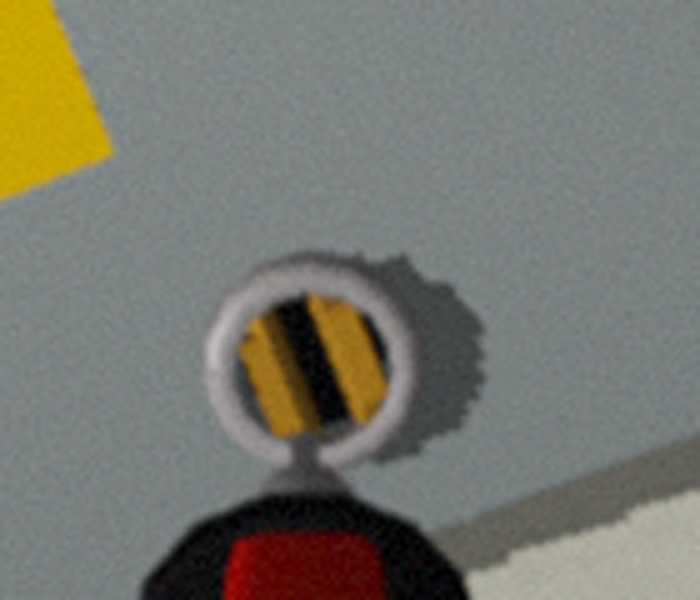

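```bash
python3 -m crank '-0.5 0.2 0 0 0 0 5; -0.85 0.33 0 0 0 0 5; -0.85 0.33 0.1 0 0 0 5; -0.85 0.33 0.1 0 0 0 5; -0.85 0.33 0.1 0 0 0 5; -0.85 0.33 0 0 0 0 5; -0.85 0.33 0 0 0 0 5; -0.6 0.2 0 0 0 0 5; 0 0 0 0 0 0 5; 0 0 0 0 0 0 5';python3 tgt.py .594 -.289 .27 73
```

```text
clock: 27.05
position: [0.5916, -0.2932, 0.2578]
ee_rot: [0.804, 0.595, -0.002, -0.007]
ft_force: [0.4, 1.0, -1.2]
grip_width: 0.157
pos [ 0.5916 -0.2932  0.2578] yaw 73.05 zaxis [-0.0118  0.0078 -0.9999] ft [ 0.3697  1.0285 -1.1548] clock 27.05 grip 0.157
shift units [ 0.1191  0.0225 -0.3058] turn units [-0.0972 -0.0289  0.0063]
```

```bash
python3 -m crank '0.12 0.02 0 -0.09 -0.03 0 5; 0 0 0 -0.01 0 0 5; 0 0 0 0 0 0 5; 0 0 0 0 0 0 5; 0 0 0 0 0 0 5; 0 0 0 0 0 0 5; 0 0 0 0 0 0 5; 0 0 0 0 0 0 5; 0 0 0 0 0 0 5; 0 0 0 0 0 0 5';python3 tgt.py .594 -.289 .215 73
python3 - <<'E'
from h import *
o,p,d,W=snap("wrist","w18")
np.save("pics/w18o.npy",[*o["position"],*o["ee_rot"]])
print(camera_model("wrist")["hand_eye"][:3,3],proj("wrist",np.array([.594,-.289,.062]),o))
cv2.imwrite("pics/w18z.png",cv2.resize(p[130:250,220:360,::-1],None,fx=5,fy=5,interpolation=cv2.INTER_CUBIC))
E
```

```text
clock: 28.05
position: [0.5946, -0.2837, 0.2575]
ee_rot: [0.802, 0.597, 0.0, 0.0]
ft_force: [-0.0, -0.0, -1.6]
grip_width: 0.155
pos [ 0.5946 -0.2837  0.2575] yaw 73.37 zaxis [ 0.0009  0.0002 -1.    ] ft [-0.0142 -0.0432 -1.5626] clock 28.05 grip 0.155
shift units [-0.132   0.0233  1.0621] turn units [ 0.0055 -0.0034  0.046 ]
[ 0.0693 -0.0001 -0.0701] [281.6786 207.4151]
```

View pics/w18.png

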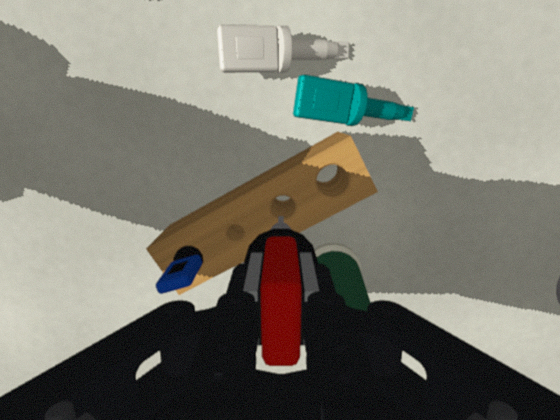

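View pics/w18z.png

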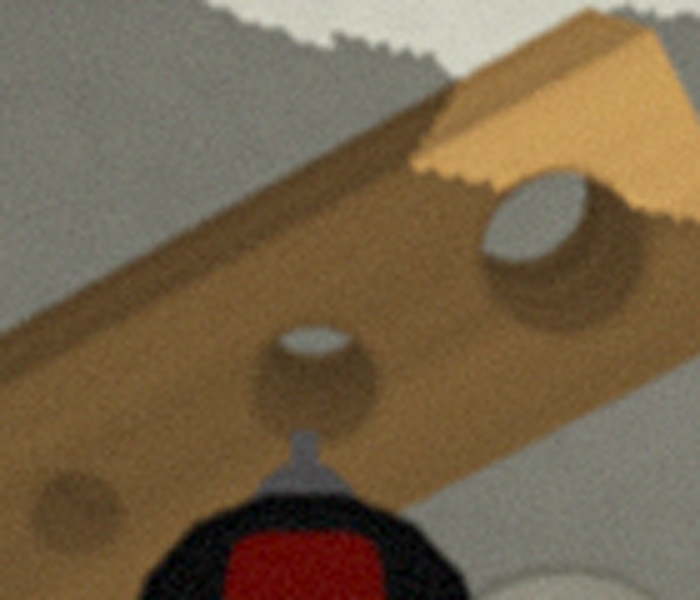

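```bash
cat > rel.py <<'E'
from h import *
import sys
def atz(uv,zt):  # tool coords at tool z
    m=camera_model("wrist");H=m["hand_eye"]
    r=H[:3,:3]@np.array([(uv[0]-m["cx"])/m["fx"],-(uv[1]-m["cy"])/m["fy"],-1]);t=H[:3,3]
    return t+r*(zt-t[2])/r[2]
E
python3 - <<'E'
from rel import *
a=np.load("pics/w18o.npy")
tip=atz((280.8,216.1),.1424)-[.0065,0,0]
h=atz((282.5,206.4),a[2]-.062); print("tip",tip,"hole",h,"shift mm",(h-tip)*1000, (h-tip)/.04)
h26=atz((220+565/5-.4,130+250/5-.4),a[2]-.062);h14=atz((220+80/5-.4,130+510/5-.4),a[2]-.062)
M=R.from_quat(a[3:]).as_matrix()
for q in (h26,h,h14): print(a[:3]+M@q)
E
```

```text
tip [-0.0028  0.0001  0.1424] hole [-0.0045  0.0015  0.1955] shift mm [-1.7083  1.4099 53.0853] [-0.0427  0.0352  1.3271]
[ 0.639  -0.2786  0.062 ]
[ 0.5949 -0.2884  0.062 ]
[ 0.5517 -0.298   0.062 ]
```

```bash
python3 -m crank '-0.05 0.035 0 0 0 0 5; 0 0 0.15 0 0 0 5; 0 0 0.25 0 0 0 5; 0 0 0.25 0 0 0 5; 0 0 0.2 0 0 0 5; 0 0 0.1 0 0 0 5; 0 0 0 0 0 0 5; 0 0 0 0 0 0 5; 0 0 0 0 0 0 5; 0 0 0 0 0 0 5';python3 tgt.py .594 -.289 .215 73
python3 - <<'E'
from h import *
o,p,d,W=snap("wrist","w19")
np.save("pics/w19o.npy",[*o["position"],*o["ee_rot"]])
print(camera_model("wrist")["hand_eye"][:3,3])
cv2.imwrite("pics/w19z.png",cv2.resize(p[150:270,220:360,::-1],None,fx=5,fy=5,interpolation=cv2.INTER_CUBIC))
E
```

```text
clock: 29.1
position: [0.5951, -0.2862, 0.215]
ee_rot: [0.802, 0.597, 0.0, -0.001]
ft_force: [0.8, 0.3, -2.0]
grip_width: 0.154
pos [ 0.5951 -0.2862  0.215 ] yaw 73.36 zaxis [-0.0005  0.001  -1.    ] ft [ 0.7955  0.3196 -2.0379] clock 29.10 grip 0.154
shift units [-0.075  -0.0054  0.0007] turn units [-0.0053 -0.0062  0.0451]
[ 0.0693 -0.0001 -0.0701]
```

View pics/w19z.png

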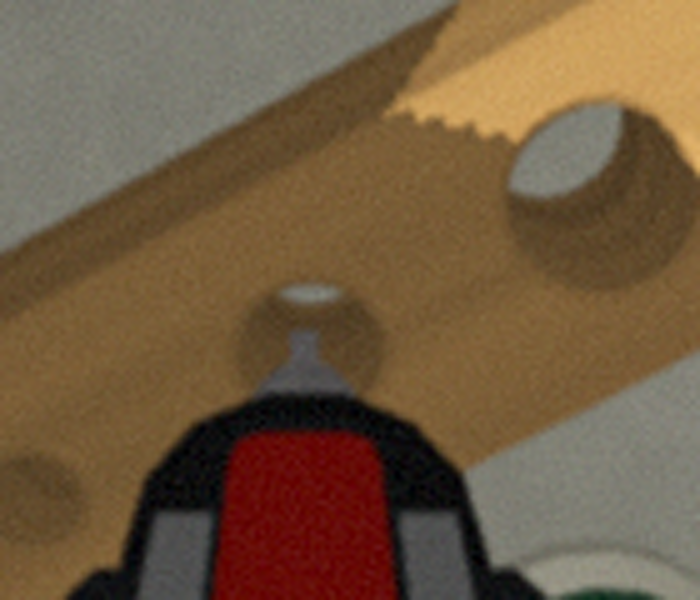

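Run:
```python
from rel import *
a=np.load("pics/w19o.npy")
tip=atz((280.4,216.0),.1424)-[.0065,0,0]
h=atz((281.9,220.6),a[2]-.062); print("tip",tip,"hole",h,"shift",(h-tip)*1000, (h-tip)/.04)
```

```text
tip [-0.0027 -0.0002  0.1424] hole [-0.0028  0.0008  0.153 ] shift [-0.0787  1.0279 10.6319] [-0.002   0.0257  0.2658]
```

```bash
python3 -m crank '0 0.022 0.1 0 0 0 5; 0 0 0.12 0 0 0 5; 0 0 0.12 0 0 0 5; 0 0 0.12 0 0 0 5; 0 0 0.12 0 0 0 5; 0 0 0.12 0 0 0 5; 0 0 0 0 0 0 5; 0 0 0 0 0 0 5; 0 0 0 0 0 0 5; 0 0 0 0 0 0 5';python3 tgt.py .5959 -.2864 .1494 73.4
python3 - <<'E'
from h import *
print(get_obs()["torque"])
o,p,d,W=snap("wrist","w20")
cv2.imwrite("pics/w20z.png",cv2.resize(p[170:290,220:360,::-1],None,fx=5,fy=5,interpolation=cv2.INTER_CUBIC))
E
```

```text
clock: 30.15
position: [0.5961, -0.2865, 0.1846]
ee_rot: [0.802, 0.597, 0.0, -0.0]
ft_force: [0.4, 0.0, -1.5]
grip_width: 0.148
pos [ 0.5961 -0.2865  0.1846] yaw 73.36 zaxis [-0.0002  0.0009 -1.    ] ft [ 0.4226  0.0095 -1.516 ] clock 30.15 grip 0.148
shift units [-0.0003 -0.0038  0.8806] turn units [-0.0033 -0.0059 -0.0049]
[-0.0131  0.0094  0.032 ]
```

View pics/w20z.png

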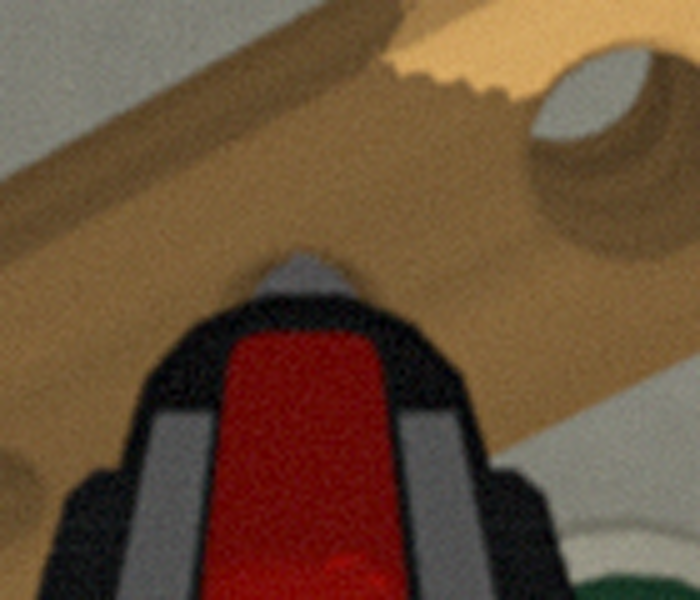

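```bash
python3 -m crank '0 0 0.1 0 0 0 5; 0 0 0.12 0 0 0 5; 0 0 0.12 0 0 0 5; 0 0 0.12 0 0 0 5; 0 0 0.12 0 0 0 5; 0 0 0.1 0 0 0 5; 0 0 0 0 0 0 5; 0 0 0 0 0 0 5; 0 0 0 0 0 0 5; 0 0 0 0 0 0 5';python3 tgt.py .5959 -.2864 .1494 73.4
```

```text
clock: 31.2
position: [0.5961, -0.2864, 0.1549]
ee_rot: [0.802, 0.597, 0.0, -0.0]
ft_force: [-0.7, -0.4, -0.9]
grip_width: 0.149
pos [ 0.5961 -0.2864  0.1549] yaw 73.36 zaxis [-0.0002  0.0009 -1.    ] ft [-0.6521 -0.3852 -0.8915] clock 31.20 grip 0.149
shift units [-0.0001 -0.004   0.1378] turn units [-0.0035 -0.006  -0.0051]
```

```bash
python3 -m crank '0 0 0.05 0 0 0 5; 0 0 0.05 0 0 0 5; 0 0 0.04 0 0 0 5; 0 0 0.03 0 0 0 5; 0 0 0 0 0 0 5; 0 0 0 0 0 0 5; 0 0 0 0 0 0 5; 0 0 0 0 0 0 5; 0 0 0 0 0 0 5; 0 0 0 0 0 0 5';python3 tgt.py .5959 -.2864 .1494 73.4
```

```text
clock: 32.2
position: [0.5965, -0.2866, 0.1497]
ee_rot: [0.802, 0.597, 0.0, 0.0]
ft_force: [-1.0, 0.3, 0.5]
grip_width: 0.158
pos [ 0.5965 -0.2866  0.1497] yaw 73.35 zaxis [ 0.001  -0.0003 -1.    ] ft [-1.0229  0.3474  0.5299] clock 32.20 grip 0.158
shift units [ 0.0014 -0.0148  0.0077] turn units [ 0.0072 -0.0001 -0.0065]
```

```bash
python3 -m crank '0 0 0.03 0 0 0 5; 0 0 0 0 0 0 5; 0 0 0 0 0 0 20; 0 0 0 0 0 0 30; 0 0 0 0 0 0 40; 0 0 0 0 0 0 40; 0 0 0 0 0 0 40; 0 0 -0.2 0 0 0 40; 0 0 -0.5 0 0 0 40; 0 0 -0.8 0 0 0 40';python3 -m crank '0 0 -0.9 0 0 0 40; 0 0 -0.8 0 0 0 40; 0 0 0 0 0 0 40; 0 0 0 0 0 0 40; 0 0 0 0 0 0 40; 0 0 0 0 0 0 40; 0 0 0 0 0 0 40; 0 0 0 0 0 0 40; 0 0 0 0 0 0 40; 0 0 0 0 0 0 40'
python3 - <<'E'
from h import *
o,p,d,W=snap("wrist","w21");snap("side","s21");snap("top","t21")
print(o["position"],o["ft_force"])
P=p.astype(int)
red=(P[...,0]>70)&(P[...,0]>2*P[...,1])&(W[...,2]>.108)&(W[...,2]<.13)&(W[...,1]<-.2)
Q=W[red];r=cv2.minAreaRect(np.float32(Q[:,:2]*1000));print('red top',len(Q),Q.mean(0),np.percentile(Q[:,2],[5,50,95]),r)
c=Q.mean(0);n=np.linalg.svd(Q-c,full_matrices=False)[2][2];print("top normal",n)
m=(W[...,2]>.055)&(W[...,2]<.068)&(W[...,0]>.4)&(W[...,1]>-.36)&(W[...,1]<-.22)&(P[...,0]>P[...,2]+12)
Q=W[m];r=cv2.minAreaRect(np.float32(Q[:,:2]*1000));print("stand",Q.mean(0),r)
E
```

```text
clock: 33.2
position: [0.5947, -0.2861, 0.2073]
ee_rot: [0.802, 0.597, -0.001, -0.003]
ft_force: [0.3, 0.1, -0.8]
grip_width: 0.466
clock: 34.2
position: [0.5953, -0.2858, 0.2819]
ee_rot: [0.802, 0.598, -0.0, -0.002]
ft_force: [-0.1, 0.7, -0.4]
grip_width: 0.465
[ 0.5953 -0.2858  0.2819] [-0.0896  0.7122 -0.4213]
red top 861 [ 0.5962 -0.2869  0.1173] [0.1149 0.1177 0.1188] ((595.7915649414062, -288.1917724609375), (33.10489273071289, 13.195018768310547), 73.57032775878906)
top normal [0.0125 0.0545 0.9984]
stand [ 0.5781 -0.29    0.0619] ((572.7097778320312, -293.8607177734375), (190.23617553710938, 50.39857864379883), 12.46877670288086)
```

View pics/w21.png

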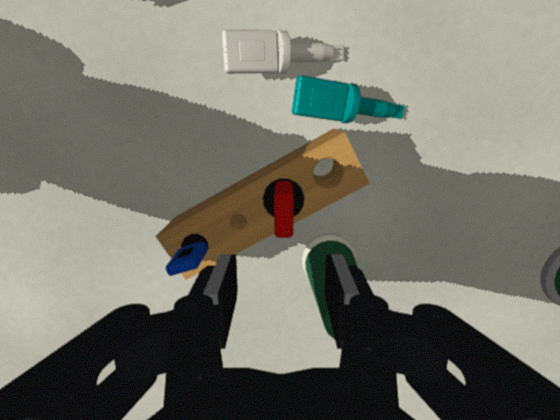

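View pics/s21.png

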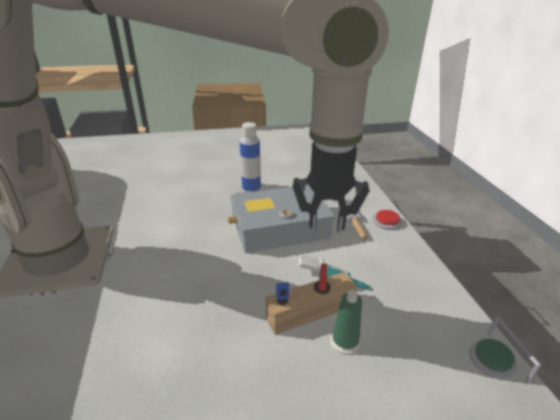

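Run:
```python
from h import *
W0=cloud("top",np.load("pics/top0.npz")["d"]);W=cloud("top",np.load("pics/t21.npz")["d"])
for V in(W0,W):
    x,y,Z=V[...,0],V[...,1],V[...,2]
    m=(Z>.15)&(y>.21)&(y<.35)&(x>.4)&(x<.6);print("can",V[m].mean(0))
Z=W[...,2];m=(Z>.05)&(Z<.1)&(W[...,0]>.47)&(W[...,0]<.56)&(W[...,1]>0)&(W[...,1]<.1)
P=W[m];c=P.mean(0);n=np.linalg.svd(P-c,full_matrices=False)[2][2];print("lid",c,n*np.sign(n[2]))
hand_in()
```

```text
can [0.5213 0.2706 0.1922]
can [0.5215 0.2705 0.1924]
lid [0.5151 0.0497 0.0749] [-0.0008  0.0089  1.    ]
the job is handed in; nothing more can be done
```

I shut the lid, locked it with the red key, put the key in the 20 mm hole, and handed the job in at about 34 s of the 67 s allowed.

- **Lid:** I pushed it shut from its outer face. A close wrist-camera measurement straight afterwards showed no tilt. A coarser top-camera fit at the end gave 0.009 rad, below the 0.03 limit.
- **Lock:** The first 20° of turn did not appear to move the plug. I turned back, lowered the blade until it touched the slot floor, and turned again. At the stop the wrist torque rose from about 0.12 to 0.52 N m. With the blade out, the slot lay at right angles to the lid's free edge, about 91° in the picture.
- **Key:** It stands in the 20 mm hole. The handle top is at 117.7 mm, where 118 mm is expected with the collar down on the block. It is about 1 mm from the hole centre. A depth fit of the handle top showed about 3° of tilt, within the 7° limit.
- **Robot:** The gripper is open and clear of everything.
- **Bystanders:** The starch can moved less than 1 mm between the first and last top pictures. The blue key and the cone look undisturbed in the last pictures, but I did not measure them. I did not check the brush at the end.

**Disagreements:**
- The wrist camera's hand-eye calibration changed by up to 2 mm between calls. I therefore aligned the blade to the slot and the key to the hole by comparing them within the same picture.
- The turquoise and white look-alike keys looked upright in the first side picture and were lying down by the time I moved over the stand. I never went near them before that.

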